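# Close a batch of food tins on the sprung stand

## Task

A wooden spacer board was left in the middle of the stack of tins on the closing stand: lift off the tins above it, lay the board flat on the white chopping board, then put the tins back and add every loose tin from the table, all in one straight, square stack centred on the stand's plate. Then take the tamper and press it squarely down on the top tin until the sprung plate bottoms out level, hold it there a moment, and stand the tamper upright back on its black rubber mat, leaving the stack straight. Do not knock over the glass jar or the mug.

Things in the scene. Friction and masses are not known exactly. Their poses are not given: they have to be found in the camera images.
- stand: closing stand, fixed to the table: grey base 190 (own x) x 130 x 30 mm with a sprung steel plate above it; origin on the table under its centre, z up. The plate's top is 52 mm above the table when up
- plate_top (a point): centre of the top of the sprung plate (140 x 90 mm, long side along the stand's x). It can also rock a little on a stiff spring (12 N m/rad) if it is loaded off centre
- carriage (a joint): how far the sprung plate is pushed down, m: 0 up, 0.012 fully bottomed. The spring is preloaded: the weight of the tins alone does not move it; about 10 to 20 N on top of a stack bottoms it
- tin_a_mid (a point): flat oblong food tin, white body and gold lid, 110 (own x) x 56 (own y) x 28 mm high, about 110 g; this point is its centre, half-way up. Lowest of the stack on the plate at the start; it stays there
- tin_b_mid (a point): flat oblong food tin, white body and gold lid, 110 (own x) x 56 (own y) x 28 mm high, about 110 g; this point is its centre, half-way up. At the start on top of the wooden board in the stack
- tin_c_mid (a point): flat oblong food tin, white body and gold lid, 110 (own x) x 56 (own y) x 28 mm high, about 110 g; this point is its centre, half-way up. At the start on top of tin b, uppermost of the stack
- board_mid (a point): wooden spacer board 130 (own x) x 54 (own y) x 18 mm, about 90 g; this point is its centre. At the start it lies in the stack between tin a and tin b
- chopboard: white chopping board fixed on the table, 170 (own x) x 120 x 12 mm; origin under its centre. The wooden board goes flat on it
- setdown: cork mat fixed on the table, empty, 150 (own x) x 120 x 4 mm; origin under its centre. A place to set tins down for the time being (no need to use it)
- rubber_mat: black rubber mat fixed on the table, 140 (own x) x 120 x 4 mm; origin under its centre. The tamper stands on it and goes back onto it
- tamper_grip (a point): hand tamper, about 300 g, 68 mm tall overall: flat round steel foot 80 mm in diameter and 14 mm thick, above it a straight upright square wooden handle 28 x 28 mm (faces along its own x and y) from 14 to 68 mm up; this point is on the axis in the middle of the handle, 39 mm above the underside of the foot
- jar_stand (a point): glass jar of radius 32 mm, 100 mm tall, not part of the job; point on its axis at its underside
- mug_stand (a point): white mug of radius 38 mm, 85 mm tall, not part of the job; point on its axis at its underside
- tin_d_mid (a point): flat oblong food tin, white body and gold lid, 110 (own x) x 56 (own y) x 28 mm high, about 110 g; this point is its centre, half-way up. Loose on the table at the start, or absent (None)
- tin_e_mid (a point): flat oblong food tin, white body and gold lid, 110 (own x) x 56 (own y) x 28 mm high, about 110 g; this point is its centre, half-way up. Loose on the table at the start, or absent (None)
- tin_f_mid (a point): flat oblong food tin, white body and gold lid, 110 (own x) x 56 (own y) x 28 mm high, about 110 g; this point is its centre, half-way up. Loose on the table at the start, or absent (None)
There are look-alikes about, which are no part of the job. Leave any blue or pink look-alike of the part that bears tin_f_mid alone. Leave any blue look-alike of the part that bears tin_a_mid alone.

How it is judged (in metres and radians):
On the way, in this order (a step that is already met when the one before it is completed fails the run):
1. the wooden board lies flat on the chopping board, let go (x of board_mid in the frame of chopboard between -0.05 and 0.05 m and y of board_mid in the frame of chopboard between -0.04 and 0.04 m and z of board_mid in the frame of chopboard between 0.015 and 0.027 m and angle between the z axis of board_mid and the z axis of chopboard, either way round below 0.1 rad and linear speed of board below 0.02 m/s and contact force between the fingers and board below 0.1 N), for 0.2 s.
2. with all tins in one straight stack, the tamper presses the top tin until the plate is bottomed and level (x of tin_a_mid in the frame of stand between -0.014 and 0.014 m and y of tin_a_mid in the frame of stand between -0.014 and 0.014 m and angle between the x axis of each of tin_a_mid, tin_b_mid, tin_c_mid, tin_d_mid, tin_e_mid, tin_f_mid and the x axis of stand, either way round below 0.2 rad and angle between the z axis of each of tin_a_mid, tin_b_mid, tin_c_mid, tin_d_mid, tin_e_mid, tin_f_mid and the z axis of stand, either way round below 0.08 rad and z of each of tin_a_mid, tin_b_mid, tin_c_mid, tin_d_mid, tin_e_mid, tin_f_mid in the frame of stand above 0.045 m and x of tin_b_mid in the frame of stand between -0.014 and 0.014 m and y of tin_b_mid in the frame of stand between -0.014 and 0.014 m and x of tin_c_mid in the frame of stand between -0.014 and 0.014 m and y of tin_c_mid in the frame of stand between -0.014 and 0.014 m and x of tin_d_mid in the frame of stand between -0.014 and 0.014 m and y of tin_d_mid in the frame of stand between -0.014 and 0.014 m and x of tin_e_mid in the frame of stand between -0.014 and 0.014 m and y of tin_e_mid in the frame of stand between -0.014 and 0.014 m and x of tin_f_mid in the frame of stand between -0.014 and 0.014 m and y of tin_f_mid in the frame of stand between -0.014 and 0.014 m and value of joint carriage above 0.0108 m and angle between plate_top's own z axis and vertical below 0.05 rad and angle between tamper_grip's own z axis and vertical below 0.08 rad and (contact force between tamper and tin_a above 4 N or contact force between tamper and tin_b above 4 N or contact force between tamper and tin_c above 4 N or contact force between tamper and tin_d above 4 N or contact force between tamper and tin_e above 4 N or contact force between tamper and tin_f above 4 N)), for 0.3 s.
At the end, for the whole second after the job is handed in: every tin present is in the stack, within 14 mm of the stand's centre along each axis, square within 0.2 rad, level within 0.08; plate up again; board flat on the chopping board and tamper upright on the rubber mat (each centre within 50 mm along, 40 mm across); all at rest (x of tin_a_mid in the frame of stand between -0.014 and 0.014 m and y of tin_a_mid in the frame of stand between -0.014 and 0.014 m and angle between the x axis of each of tin_a_mid, tin_b_mid, tin_c_mid, tin_d_mid, tin_e_mid, tin_f_mid and the x axis of stand, either way round below 0.2 rad and angle between the z axis of each of tin_a_mid, tin_b_mid, tin_c_mid, tin_d_mid, tin_e_mid, tin_f_mid and the z axis of stand, either way round below 0.08 rad and z of each of tin_a_mid, tin_b_mid, tin_c_mid, tin_d_mid, tin_e_mid, tin_f_mid in the frame of stand above 0.045 m and x of tin_b_mid in the frame of stand between -0.014 and 0.014 m and y of tin_b_mid in the frame of stand between -0.014 and 0.014 m and x of tin_c_mid in the frame of stand between -0.014 and 0.014 m and y of tin_c_mid in the frame of stand between -0.014 and 0.014 m and x of tin_d_mid in the frame of stand between -0.014 and 0.014 m and y of tin_d_mid in the frame of stand between -0.014 and 0.014 m and x of tin_e_mid in the frame of stand between -0.014 and 0.014 m and y of tin_e_mid in the frame of stand between -0.014 and 0.014 m and x of tin_f_mid in the frame of stand between -0.014 and 0.014 m and y of tin_f_mid in the frame of stand between -0.014 and 0.014 m and x of board_mid in the frame of chopboard between -0.05 and 0.05 m and y of board_mid in the frame of chopboard between -0.04 and 0.04 m and z of board_mid in the frame of chopboard between 0.015 and 0.027 m and angle between the z axis of board_mid and the z axis of chopboard, either way round below 0.1 rad and x of tamper_grip in the frame of rubber_mat between -0.05 and 0.05 m and y of tamper_grip in the frame of rubber_mat between -0.04 and 0.04 m and angle between tamper_grip's own z axis and vertical below 0.1 rad and z of tamper_grip in the frame of rubber_mat below 0.05 m and value of joint carriage below 0.003 m and linear speed of each of tin_a, tin_b, tin_c, tin_d, tin_e, tin_f, board, tamper below 0.02 m/s); the robot touches nothing.
It fails at once if the jar is knocked over (angle between jar_stand's own z axis and vertical above 0.6 rad).
It fails at once if the mug is knocked over (angle between mug_stand's own z axis and vertical above 0.6 rad).
Of tin_d, tin_e, tin_f only 1 to 2 are there at a start; the rules pass over those that are not, and their reading is None.
At some moment in a run one of tamper may be knocked a few centimetres aside while the robot is not near it.
Once in a run the grip may slacken for a moment while it holds something.
It also fails if it takes over 210 s, if anything falls off the work surface, if the arm or the gripper's body presses on something with over 40 N, if the wrist force passes 120 N, or if a joint passes its speed limit or range.

## Robot

A 7-joint arm with a two-finger parallel gripper is mounted at the origin on the work surface. World frame = base frame: x ahead of the robot, y to its left, z up, the work surface at z = 0. Lengths are in mm, angles in rad, forces in N, time in s.
With the tool pointing down it reaches from about 400 to 875 mm from the base axis. Payload 4.4 kg.
Tool frame: the origin (TCP) lies on the centre line of the jaws, within the pads' length; the fingertips stand 8 mm ahead of it and the grasp point (between the pads) lies 11 mm behind it; x points along the fingers, z is the direction in which the jaws open and shut, and the axes are right-handed (so a half turn about x gives the same grasp; the last joint's range is limited). The gripper opens to 85 mm and grips with 20 to 120 N. Pads are 22 mm wide; open, the fingers measure 114 mm over their backs; the gripper's body (76 mm by 85 mm) begins 54 mm behind the grasp point. The pads swing forward as they close: fully open they stand 13 mm farther back than shut.
Start: joints at [1.127, 0.628, 0.038, 1.517, -0.027, 0.996, -0.02], TCP at [239.799, -604.164, 208.513] pointing down, gripper open.
Joint ranges: [-3.06, 3.06], [-0.37, 2.12], [-1.25, 1.32], [0.18, 2.47], [-1.1, 4.24], [0.23, 1.98], [-2.94, 2.94]. Speed limits (rad/s): [2.57, 2.57, 3.14, 3.14, 3.14, 3.14, 3.14].

## Interface

Orientations are given as [roll, pitch, yaw] about the fixed x, y, z axes, in that order (R = Rz(yaw) Ry(pitch) Rx(roll)).
In Python, from cell import ctrl, get_image, camera_params gives the robot as it stands. The module is installed in compiled form; this text tells all that it offers.
- The arm moves only by the shell command python3 -m handwheel 'ROWS'. ROWS is text: rows parted by semicolons, each of 7 numbers parted by spaces: the opening, from -1 (shut) to 1 (fully open), then the shift along the tool's x, y, z in mm, then the turn, a rotation vector about the tool's x, y, z in rad. In form: grip x y z wx wy wz; .... A call has 1 to 10 rows; each row shifts and turns the pose as measured when the row begins, along the tool's axes as they then stand; what a row does not reach is not made up. A row lasts 1/10 s, in which the tool goes at most 50 mm and 8.59 degrees, less where a joint would pass 70% of its speed; a pose out of reach is approached as far as the arm can. A call with a gripper value outside its range is refused whole. The fingers move at their own pace and stop on an object; the grip force is fixed at half the most. Time passes only in rows, so rows that do not move let the fingers close. It gives the time, the measured TCP pose, the force and the opening at its end, in the units of the state.
- ctrl.read_state(): the state, without advancing time (a new reading comes with each control period).
- get_image(name): name is "side" or "top" or "wrist"; returns the picture (384x512x3 uint8, blue, green, red); there is no depth.
- camera_params(name): a dict with "fx", "fy", "cx", "cy" (pixels), "k1" (the pictures are not rectified: a ray, as slopes to the right and down, at radius r is drawn at 1 + k1 r^2 times it, then the intrinsics apply), "eye" and "orientation" of the camera in the world. Camera axes: x right, y up, looking along -z (the intrinsics and any distortion apply to the point x, -y, -z); pixel columns grow to the right and rows downward; lengths in mm; the calibration is good to about 2 mm. A picture is of the moment at which its call begins: read the wrist's pose just before it. camera_params takes no time and is no camera call; for the wrist camera it gives the pose at the moment of the call.
- ctrl.finish_job(): hands the job in, once; it reports no verdict.
The state is a dict: "clock": time; "qpos": joint angles; "qd": joint speeds; "tau": joint torques, N m; "eef_pos": TCP position; "tool_rot": TCP orientation; "force": force on the tool from outside, world axes, zero at the start; "torque": the same for the moment, N m; "width": finger opening in mm.
Only numpy, scipy, OpenCV 4.12 (cv2) and the standard library are available. Lean on these libraries where they do the work, as an engineer would, in place of code of your own. Each camera call takes 0.05 s, during which the arm holds its last target.

## Working session

There is one attempt and no reset: what is moved stays moved. The work goes in short steps, Python scripts to look and compute and a shell command to move; the robot and the scene stay as the last step left them, time stands still between calls to the robot, and variables do not carry over. Pictures are saved under pics/ and viewed, and the job is handed in when it is done.

```bash
ls; mkdir -p pics
python3 - <<'E'
from cell import ctrl,get_image,camera_params
import cv2
print(ctrl.read_state())
for n in ["side","top","wrist"]:
    print(n,camera_params(n)); cv2.imwrite(f"pics/{n}0.png",get_image(n))
E
```

```text
pics
{'clock': 0.0, 'qpos': array([ 1.12719484,  0.62934029,  0.03841583,  1.51837059, -0.02700982,
        0.99627336, -0.01999567]), 'qd': array([ 0.00026675, -0.00083782, -0.00033284,  0.00157582, -0.0008337 ,
        0.00108374, -0.00020263]), 'tau': array([ 5.24806237e-04, -5.63387883e+01,  1.22711454e+00, -1.93439466e+01,
        1.13055695e-02,  1.05135547e-02,  5.38210244e-06]), 'eef_pos': array([ 239.57085819, -603.52915216,  207.59158982]), 'tool_rot': array([-3.14117919,  1.56892172,  1.94903134]), 'force': array([ 0.40810496,  0.4579324 , -0.74802866]), 'torque': array([ 0.00264168,  0.01169095, -0.02705164]), 'width': 85.48968181260457}
side {'fx': 374.35178701442084, 'fy': 374.35178701442084, 'cx': 253.09502969300817, 'cy': 190.77220426704534, 'k1': -0.09664509506859767, 'eye': array([ 14.29106463, 693.08880426, 681.17895374]), 'orientation': array([ 0.97554924, -0.00559064, -2.52956302])}
top {'fx': 371.8399143862164, 'fy': 371.8399143862164, 'cx': 251.50780747914465, 'cy': 190.2561906654945, 'k1': -0.037319537858689404, 'eye': array([ 310.27101379,  -12.08550465, 1346.68854237]), 'orientation': array([ 0.14994885, -0.00763809, -1.56761968])}
wrist {'fx': 344.3808287837419, 'fy': 344.3808287837419, 'cx': 246.56582258124388, 'cy': 189.07918001868282, 'k1': -0.040799787743239536, 'eye': array([ 318.54942266, -572.7680988 ,  372.9725892 ]), 'orientation': array([-0.33231698,  0.00140321, -1.19374119])}
```

View pics/top0.png

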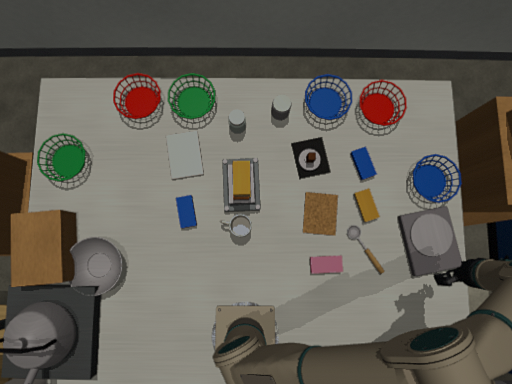

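View pics/side0.png

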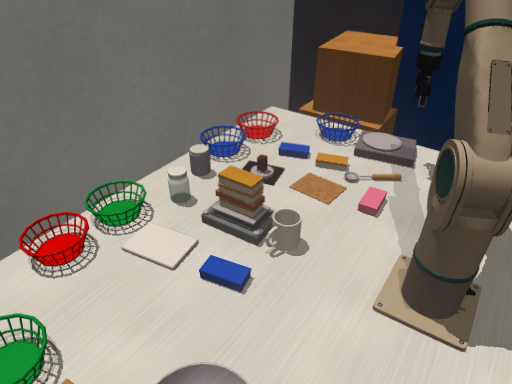

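View pics/wrist0.png

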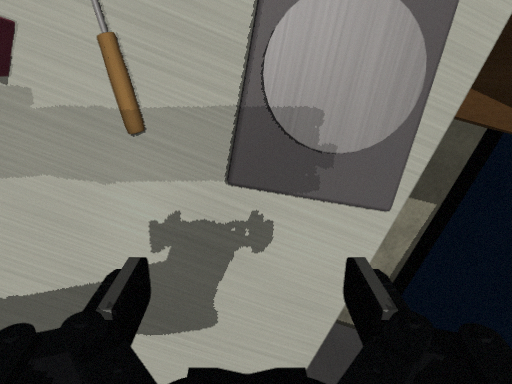

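```bash
cat > h.py <<'E'
import numpy as np,cv2
from cell import ctrl,get_image,camera_params
from scipy.spatial.transform import Rotation as R
def grab(n,save=None):
    p=camera_params(n); im=get_image(n)
    if save: cv2.imwrite(f"pics/{save}.png",im)
    return im,p
def rays(p,uv):
    uv=np.atleast_2d(np.array(uv,float))
    K=np.array([[p['fx'],0,p['cx']],[0,p['fy'],p['cy']],[0,0,1]])
    s=cv2.undistortPoints(uv[:,None,:],K,np.array([p['k1'],0,0,0,0])).reshape(-1,2)
    d=np.c_[s[:,0],-s[:,1],-np.ones(len(s))]
    return R.from_euler('xyz',p['orientation']).apply(d)
def onplane(p,uv,z):
    d=rays(p,uv); e=np.array(p['eye'])
    return e+d*((z-e[2])/d[:,2])[:,None]
def proj(p,X):
    X=np.atleast_2d(np.array(X,float))
    c=R.from_euler('xyz',p['orientation']).inv().apply(X-p['eye'])
    K=np.array([[p['fx'],0,p['cx']],[0,p['fy'],p['cy']],[0,0,1]])
    q=np.c_[c[:,0],-c[:,1],-c[:,2]]
    return cv2.projectPoints(q,np.zeros(3),np.zeros(3),K,np.array([p['k1'],0,0,0,0]))[0].reshape(-1,2)
def masks(im):
    h=cv2.cvtColor(im,cv2.COLOR_BGR2HSV); return h
def gold(im): 
    return cv2.inRange(cv2.cvtColor(im,cv2.COLOR_BGR2HSV),(12,130,120),(30,255,255))
def blobs(m,amin=30):
    cs,_=cv2.findContours(m,cv2.RETR_EXTERNAL,cv2.CHAIN_APPROX_NONE)
    return [c for c in cs if cv2.contourArea(c)>=amin]
def rect(p,c,z):
    """contour -> min area rect on world plane z: centre, long-axis yaw deg, sizes"""
    w=onplane(p,c.reshape(-1,2),z)[:,:2].astype(np.float32)
    (cx,cy),(a,b),t=cv2.minAreaRect(w)
    if a<b: a,b,t=b,a,t+90
    t=(t+90)%180-90
    return round(cx,1),round(cy,1),round(a,1),round(b,1),round(t,1)
E
python3 - <<'E'
from h import *
im=cv2.imread('pics/top0.png'); p=camera_params('top')
cv2.imwrite('pics/top0z.png',cv2.resize(im[80:290,150:400],None,fx=3,fy=2.85,interpolation=cv2.INTER_CUBIC))
im2=cv2.imread('pics/side0.png')
cv2.imwrite('pics/side0z.png',cv2.resize(im2[130:290,120:390],None,fx=2.9,fy=2.9,interpolation=cv2.INTER_CUBIC))
for c in blobs(gold(im),20):
    x,y,w,h=cv2.boundingRect(c); print((x+w//2,y+h//2),cv2.contourArea(c), rect(p,c,28), rect(p,c,154))
E
```

```text
(373, 258) 23.0 (270.6, -449.8, 68.7, 6.9, 35.1) (274.4, -408.0, 62.1, 6.2, 35.1)
(367, 205) 404.0 (459.2, -435.7, 108.1, 53.5, 18.0) (445.0, -395.2, 97.8, 48.4, 18.0)
(509, 196) 47.5 (494.5, -965.8, 57.0, 15.3, -5.8) (476.9, -874.7, 51.6, 13.8, -5.8)
(241, 177) 512.0 (558.1, 16.7, 117.4, 58.1, 0.3) (534.4, 13.9, 106.1, 52.5, 0.3)
(36, 220) 3543.5 (412.0, 752.2, 476.6, 177.9, 5.5) (402.3, 679.2, 431.0, 160.9, 5.5)
(505, 147) 249.5 (681.2, -972.3, 250.7, 27.7, 0.9) (645.7, -880.6, 226.7, 25.0, 0.9)
(504, 104) 161.5 (846.8, -987.3, 57.7, 56.2, -88.8) (795.6, -894.1, 52.2, 50.8, -88.8)
```

View pics/top0z.png

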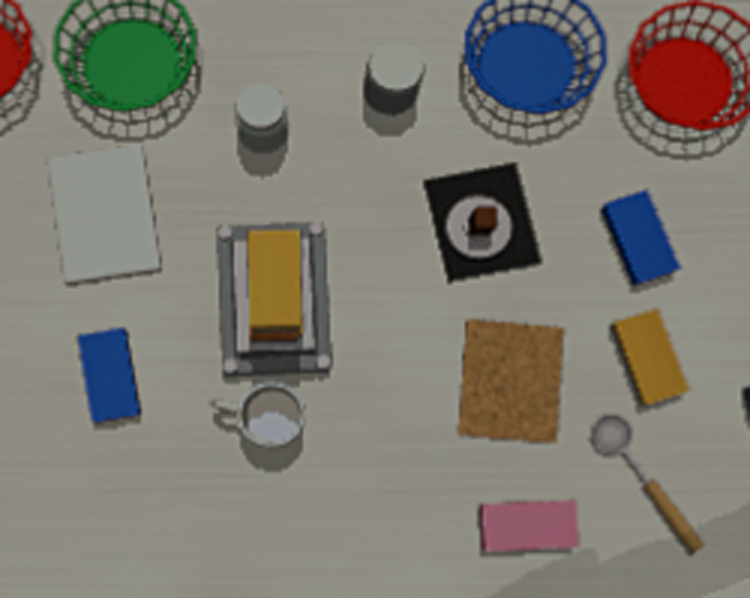

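View pics/side0z.png

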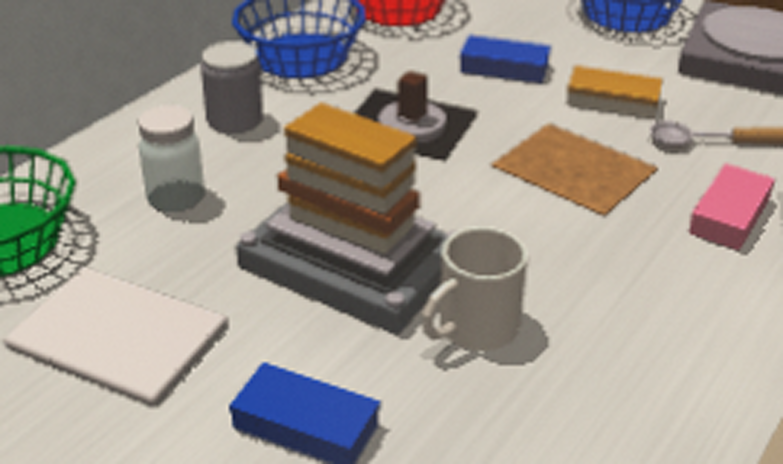

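```bash
cat >> h.py <<'E'
def tool():
    s=ctrl.read_state(); M=R.from_euler('xyz',s['tool_rot']).as_matrix(); return s,M
def go(xyz,yaw=None):
    """print shift in tool axes & turn to have tool down with jaw axis (tool z) at yaw deg (mod 180)"""
    s,M=tool(); p=s['eef_pos']
    cur=np.degrees(np.arctan2(M[1,2],M[0,2]))
    if yaw is None: yaw=cur
    d=(yaw-cur+90)%180-90; yw=np.radians(cur+d)
    x=np.array([0,0,-1.]); z=np.array([np.cos(yw),np.sin(yw),0]); y=np.cross(z,x)
    T=np.c_[x,y,z]; rv=R.from_matrix(M.T@T).as_rotvec()
    dw=np.array(xyz)-p
    print('t',round(s['clock'],1),'pos',p.round(1),'jaw',round(cur,1),'w',round(s['width'],1),'F',s['force'].round(1),'q',s['qpos'].round(2))
    print(' dworld',dw.round(1),'shift now',(M.T@dw).round(1),'turn',rv.round(3),'shift after turn',(T.T@dw).round(1))
E
python3 - <<'E'
from h import *
p=camera_params('top'); 
z=lambda L:[(150+a/3,80+b/2.85) for a,b in L]
for n,L,h in [('chop',[(48,158),(143,146),(160,268),(67,283)],12),('cork',[(467,320),(563,326),(557,441),(460,435)],4),('mat',[(425,181),(515,164),(541,263),(449,283)],4),('stand',[(218,227),(323,222),(330,372),(222,377)],30),('mugtop',[(243,410),(303,410),(272,387),(272,446)],85),('jartop',[(236,107),(285,107),(262,87),(262,128)],100)]:
    w=onplane(p,z(L),h)[:,:2]; print(n,w.round(0).tolist(),w.mean(0).round(1),rect(p,np.array(z(L),np.float32),h))
go([535,14,330],90)
E
```

```text
chop [[717.0, 297.0], [733.0, 179.0], [571.0, 155.0], [551.0, 267.0]] [643.  224.5] (644.2, 223.8, 168.1, 118.5, 10.1)
cork [[507.0, -220.0], [499.0, -337.0], [352.0, -325.0], [360.0, -209.0]] [ 429.5 -272.7] (429.5, -272.9, 148.7, 117.6, -4.3)
mat [[690.0, -171.0], [714.0, -284.0], [582.0, -312.0], [555.0, -199.0]] [ 635.1 -241.4] (634.4, -241.5, 138.3, 117.0, 11.9)
stand [[621.0, 83.0], [628.0, -43.0], [437.0, -52.0], [430.0, 76.0]] [528.9  16. ] (529.0, 16.2, 193.0, 127.9, 2.5)
mugtop [[386.0, 48.0], [386.0, -20.0], [413.0, 15.0], [343.0, 15.0]] [381.9  14.6] (381.0, 17.9, 55.0, 52.4, -39.1)
jartop [[756.0, 60.0], [756.0, 3.0], [781.0, 30.0], [729.0, 29.0]] [755.4  30.3] (755.7, 31.1, 41.3, 39.5, 46.6)
t 0.1 pos [ 239.6 -603.7  207.8] jaw -68.4 w 85.7 F [-0.2  0.1 -0.4] q [ 1.13  0.63  0.04  1.52 -0.03  1.   -0.02]
 dworld [295.4 617.7 122.2] shift now [-121.5  502.4 -465.4] turn [ 0.378 -0.001  0.   ] shift after turn [-122.2  295.4 -617.7]
```

```bash
python3 -m handwheel '1 -41 0 0 0.126 0 0;1 -41 0 0 0.126 0 0;1 -41 0 0 0.126 0 0;1 0 21 -44 0 0 0;1 0 21 -44 0 0 0;1 0 21 -44 0 0 0;1 0 21 -44 0 0 0;1 0 21 -44 0 0 0;1 0 21 -44 0 0 0;1 0 21 -44 0 0 0'; python3 -m handwheel '1 0 21 -44 0 0 0;1 0 21 -44 0 0 0;1 0 21 -44 0 0 0;1 0 21 -44 0 0 0;1 0 0 0 0 0 0'; python3 -c "
from h import *
go([535,14,330],92)"
```

```text
clock: 1.15
eef_pos: [391.0, -296.6, 332.3]
tool_rot: [-1.855, 1.566, 2.826]
force: [0.9, -0.7, 0.1]
width: 85.2
clock: 1.65
eef_pos: [483.6, -109.9, 332.1]
tool_rot: [-2.73, 1.565, 1.962]
force: [-0.0, 0.4, -0.5]
width: 85.2
t 1.6 pos [ 483.6 -109.9  332.1] jaw -91.1 w 85.2 F [-0.   0.4 -0.5] q [ 0.19  0.28 -0.03  1.75  0.    1.12 -1.43]
 dworld [ 51.4 123.9  -2.1] shift now [   2.6   49.  -124.9] turn [-0.055 -0.005  0.002] shift after turn [   2.1   55.7 -122. ]
```

```bash
python3 -m handwheel '1 0 19 -41 0 0 0;1 0 18 -41 -0.03 0 0;1 0 18 -40 -0.025 0 0;1 0 0 0 0 0 0'
python3 - <<'E'
from h import *
go([535,14,330],92)
im,p=grab('wrist','w1'); print(p)
for c in blobs(gold(im),200): print(cv2.boundingRect(c),rect(p,c,154))
E
```

```text
clock: 2.05
eef_pos: [539.3, 11.6, 331.5]
tool_rot: [-2.492, 1.565, 2.257]
force: [-1.0, 0.1, -0.3]
width: 85.5
t 2.0 pos [539.3  11.6 331.5] jaw -87.9 w 85.5 F [-1.   0.1 -0.3] q [-0.01  0.35 -0.09  1.64  0.03  1.15 -1.64]
 dworld [-4.3  2.4 -1.5] shift now [ 1.5 -4.2 -2.6] turn [ 0.002 -0.005  0.004] shift after turn [ 1.5 -4.2 -2.6]
{'fx': 344.3808287837419, 'fy': 344.3808287837419, 'cx': 246.56582258124388, 'cy': 189.07918001868282, 'k1': -0.040799787743239536, 'eye': array([624.69337276,  13.92892359, 496.44689128]), 'orientation': array([-0.33578845,  0.00450481, -1.53481822])}
(218, 110, 28, 104) (531.9, 28.0, 109.7, 27.0, -0.7)
(217, 108, 12, 27) (575.4, 37.1, 25.5, 10.7, 2.9)
```

View pics/w1.png

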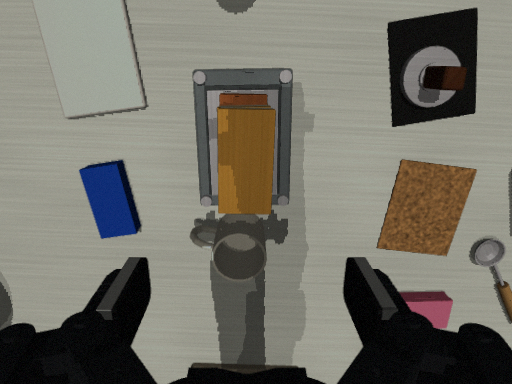

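```bash
cat >> h.py <<'E'
def gold2(im): return cv2.inRange(cv2.cvtColor(im,cv2.COLOR_BGR2HSV),(14,140,60),(30,255,255))
E
python3 - <<'E'
from h import *
im=cv2.imread('pics/w1.png'); p=camera_params('wrist')
z=cv2.resize(im[50:230,170:310],None,fx=4,fy=3.3,interpolation=cv2.INTER_CUBIC);cv2.imwrite('pics/w1z.png',z)
h=cv2.cvtColor(im,cv2.COLOR_BGR2HSV); print(h[150,225:275:8],h[100,245],h[60,245])
for c in blobs(gold2(im),200): print(cv2.boundingRect(c),rect(p,c,154),rect(p,c,4))
E
```

```text
[[ 18 191 119]
 [ 18 186 118]
 [ 18 182 122]
 [ 18 195 114]
 [ 18 185 117]
 [ 18 191 111]
 [ 18 183 121]] [ 12 177  95] [ 30  25 154]
(378, 160, 98, 95) (486.5, -187.7, 103.1, 82.6, -5.4) (426.2, -274.4, 148.2, 118.8, -5.4)
(217, 106, 59, 108) (532.9, 9.1, 113.5, 56.8, 0.8) (493.1, 8.6, 163.2, 81.7, 0.8)
```

View pics/w1z.png

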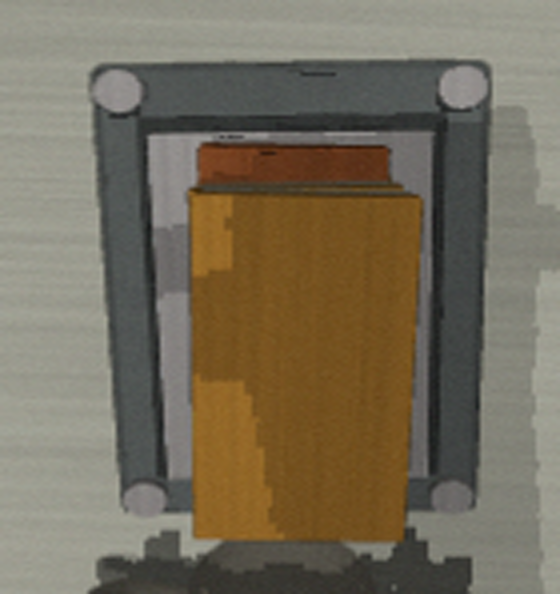

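Run:
```python
from h import *
p=camera_params('wrist')
L=np.array([(192.5,69.7),(292.5,68.2),(288.5,204.5),(200.5,204.5)],np.float32)
w=onplane(p,L,30)[:,:2];print(w.round(1).tolist(),w.mean(0),rect(p,L,30))
z=lambda L:np.array([(170+a/4,50+b/3.3) for a,b in L],np.float32)
P=z([(118,90),(464,86),(452,497),(145,498)]); 
for zz in(30,36,50): w=onplane(p,P,zz)[:,:2];print(zz,w.round(1).tolist(),w.mean(0))
P=z([(147,132),(438,130)]);print(onplane(p,P,52).round(1))
P=z([(190,192),(421,196),(405,541),(193,540)]);print(onplane(p,P,154).round(1),rect(p,P,154))
P=z([(198,146),(389,148)]);print(onplane(p,P,98).round(1))
L=np.array([(35,0),(125,0),(146,106),(66,118)],np.float32);print(onplane(p,L,12).round(1))
L=np.array([(388,22),(477,9),(475,113),(393,126)],np.float32);print(onplane(p,L,4).round(1),rect(p,L,4))
```

```text
[[620.9, 80.3], [626.8, -48.1], [438.7, -56.3], [434.5, 72.0]] [530.21599239  11.96430743] (529.9, 12.0, 188.3, 128.5, 2.5)
30 [[611.8, 71.3], [616.8, -40.4], [444.5, -47.9], [440.4, 63.6]] [528.38282285  11.65767312]
36 [[612.0, 70.6], [616.9, -39.8], [446.8, -47.1], [442.8, 62.9]] [529.61196455  11.63830579]
50 [[612.3, 68.7], [617.1, -38.3], [452.2, -45.4], [448.3, 61.3]] [532.47996184  11.59311535]
[[597.4  59.6  52. ]
 [601.  -31.   52. ]]
[[586.6  37.8 154. ]
 [587.3 -18.6 154. ]
 [476.4 -20.8 154. ]
 [474.9  36.5 154. ]] (531.1, 8.5, 111.8, 57.3, 0.7)
[[596.   40.2  98. ]
 [597.  -13.4  98. ]]
[[702.2 284.7  12. ]
 [703.4 167.7  12. ]
 [571.3 148.2  12. ]
 [552.  262.9  12. ]]
[[ 689.7 -172.9    4. ]
 [ 711.7 -289.3    4. ]
 [ 577.4 -318.     4. ]
 [ 554.  -201.6    4. ]] (633.5, -245.4, 139.9, 118.7, 11.9)
```

```bash
python3 -m handwheel '1 40 -4 1 -0.012 0 0;1 40 -4 1 -0.012 0 0;1 40 0 0 0 0 0;1 35 0 0 0 0 0;1 0 0 0 0 0 0'
python3 - <<'E'
from h import *
go([531,8.6,138],91)
im,p=grab('wrist','w2')
E
```

```text
clock: 2.6
eef_pos: [529.4, -3.0, 173.3]
tool_rot: [-0.386, 1.567, -1.907]
force: [-0.2, 0.1, -0.4]
width: 85.6
t 2.6 pos [529.4  -3.  173.3] jaw -87.1 w 85.6 F [-0.2  0.1 -0.4] q [ 0.01  0.5  -0.08  1.89  0.06  0.75 -1.63]
 dworld [  1.6  11.6 -35.3] shift now [ 35.3   2.2 -11.6] turn [0.032 0.004 0.001] shift after turn [ 35.3   1.8 -11.5]
```

View pics/w2.png

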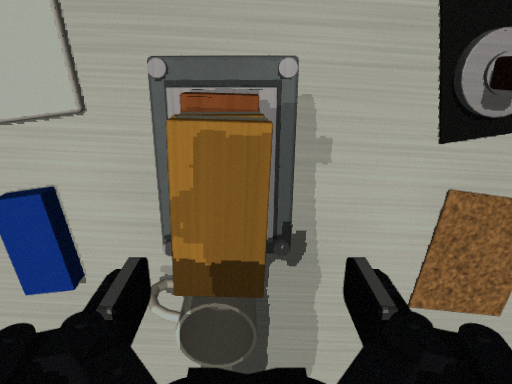

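```bash
python3 -m handwheel '1 0 2 -11.5 0.032 0 0;1 0 0 0 0 0 0'
python3 - <<'E'
from h import *
go([531,8.6,138],91)
E
```

```text
clock: 2.85
eef_pos: [534.5, 6.6, 178.8]
tool_rot: [0.979, 1.563, -0.578]
force: [0.7, 0.1, -0.0]
width: 85.4
t 2.9 pos [534.5   6.6 178.8] jaw -89.2 w 85.4 F [ 0.7  0.1 -0. ] q [-0.02  0.5  -0.07  1.88  0.06  0.76 -1.68]
 dworld [ -3.5   2.  -40.8] shift now [40.7 -3.8 -2.3] turn [-0.004  0.005 -0.007] shift after turn [40.8 -3.5 -2.1]
```

```bash
python3 -m handwheel '1 20 -3.5 -2 0 0.005 -0.007;1 13 0 0 0 0 0;1 6 0 0 0 0 0;1 0 0 0 0 0 0'
python3 - <<'E'
from h import *
go([531,8.6,138],91)
E
```

```text
clock: 3.25
eef_pos: [537.0, 4.9, 146.7]
tool_rot: [1.47, 1.556, -0.088]
force: [0.8, 0.2, -0.3]
width: 85.5
t 3.2 pos [537.    4.9 146.7] jaw -89.2 w 85.5 F [ 0.8  0.2 -0.3] q [-0.02  0.54 -0.07  1.91  0.06  0.68 -1.68]
 dworld [-6.   3.7 -8.7] shift now [ 8.6 -6.1 -3.7] turn [-0.004  0.001 -0.014] shift after turn [ 8.7 -6.  -3.8]
```

```bash
python3 -m handwheel '1 6 -6 -4 0 0 -0.014'
python3 - <<'E'
from h import *
for i in range(3): go([531,8.6,138],91)
E
python3 -m handwheel '1 0 0 0 0 0 0';python3 - <<'E'
from h import *
go([531,8.6,138],91)
E
```

```text
clock: 3.35
eef_pos: [532.5, 7.9, 142.2]
tool_rot: [1.073, 1.567, -0.486]
force: [-0.2, -0.8, -0.8]
width: 85.4
t 3.4 pos [532.5   7.9 142.2] jaw -89.3 w 85.4 F [-0.2 -0.8 -0.8] q [-0.02  0.55 -0.07  1.92  0.06  0.67 -1.69]
 dworld [-1.5  0.7 -4.2] shift now [ 4.1 -1.5 -0.7] turn [-0.006  0.002 -0.004] shift after turn [ 4.2 -1.5 -0.7]
t 3.4 pos [532.5   7.9 142.2] jaw -89.3 w 85.4 F [-0.2 -0.8 -0.8] q [-0.02  0.55 -0.07  1.92  0.06  0.67 -1.69]
 dworld [-1.5  0.7 -4.2] shift now [ 4.1 -1.5 -0.7] turn [-0.006  0.002 -0.004] shift after turn [ 4.2 -1.5 -0.7]
t 3.4 pos [532.5   7.9 142.2] jaw -89.3 w 85.4 F [-0.2 -0.8 -0.8] q [-0.02  0.55 -0.07  1.92  0.06  0.67 -1.69]
 dworld [-1.5  0.7 -4.2] shift now [ 4.1 -1.5 -0.7] turn [-0.006  0.002 -0.004] shift after turn [ 4.2 -1.5 -0.7]
clock: 3.45
eef_pos: [531.9, 8.4, 142.2]
tool_rot: [0.984, 1.568, -0.574]
force: [0.4, 0.6, -0.4]
width: 85.4
t 3.5 pos [531.9   8.4 142.2] jaw -89.3 w 85.4 F [ 0.4  0.6 -0.4] q [-0.02  0.55 -0.07  1.92  0.06  0.68 -1.69]
 dworld [-0.9  0.2 -4.2] shift now [ 4.2 -0.9 -0.2] turn [-0.005  0.002 -0.003] shift after turn [ 4.2 -0.9 -0.2]
```

```bash
python3 -m handwheel '1 4 -1 0 0 0 0;-1 0 0 0 0 0 0;-1 0 0 0 0 0 0;-1 0 0 0 0 0 0;-1 0 0 0 0 0 0;-1 0 0 0 0 0 0'
python3 - <<'E'
from h import *
go([531,8.6,138],91)
E
python3 -m handwheel '-1 -5 0 0 0 0 0;-1 -10 0 0 0 0 0;-1 -15 0 0 0 0 0;-1 -20 0 0 0 0 0;-1 0 0 0 0 0 0'
python3 - <<'E'
from h import *
im,p=grab('wrist','w3'); grab('side','s3')
go([429,-273,200],86)
print(p['eye'])
E
```

```text
clock: 4.05
eef_pos: [531.6, 8.5, 138.9]
tool_rot: [1.179, 1.566, -0.379]
force: [0.3, 0.3, -0.2]
width: 12.3
t 4.0 pos [531.6   8.5 138.9] jaw -89.2 w 12.3 F [ 0.3  0.3 -0.2] q [-0.02  0.55 -0.07  1.92  0.06  0.66 -1.69]
 dworld [-0.6  0.1 -0.9] shift now [ 0.9 -0.6 -0.1] turn [-0.004  0.002 -0.004] shift after turn [ 0.9 -0.6 -0.1]
clock: 4.55
eef_pos: [531.6, 8.6, 192.7]
tool_rot: [1.229, 1.566, -0.329]
force: [1.3, 0.1, 0.4]
width: -0.4
t 4.7 pos [529.9   8.5 190.5] jaw -89.2 w -0.4 F [0.4 0.4 0. ] q [-0.02  0.48 -0.07  1.87  0.05  0.79 -1.68]
 dworld [-100.9 -281.5    9.5] shift now [  -9.1 -104.6  280.1] turn [ 0.083  0.002 -0.001] shift after turn [ -9.5 -81.  287.8]
[615.63517806  10.05078401 358.43784392]
```

View pics/w3.png

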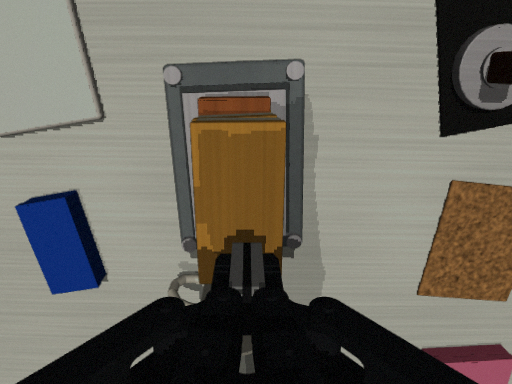

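View pics/s3.png

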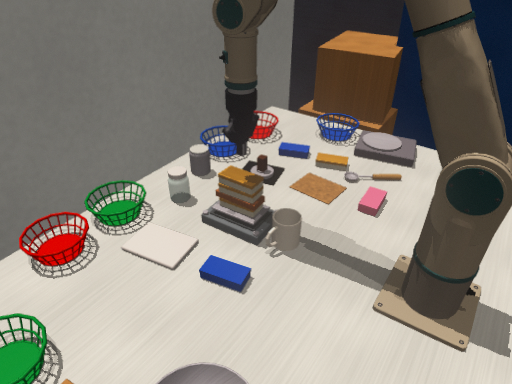

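Run:
```python
from h import *
s,M=tool();P=s['eef_pos'];X=[P,P+8*M[:,0],P-11*M[:,0],[531,9,154],[530,12,0]]
for n in('side','wrist','top'): print(n,proj(camera_params(n),X).round(0).tolist())
im,p=grab('top','t3')
cv2.imwrite('pics/t3z.png',cv2.resize(im[80:290,150:400],None,fx=3,fy=2.85,interpolation=cv2.INTER_CUBIC))
```

```text
side [[241.0, 163.0], [241.0, 165.0], [241.0, 159.0], [241.0, 174.0], [241.0, 220.0]]
wrist [[247.0, 238.0], [247.0, 232.0], [247.0, 248.0], [246.0, 210.0], [243.0, 155.0]]
top [[242.0, 176.0], [242.0, 177.0], [242.0, 176.0], [242.0, 178.0], [242.0, 186.0]]
```

View pics/t3z.png

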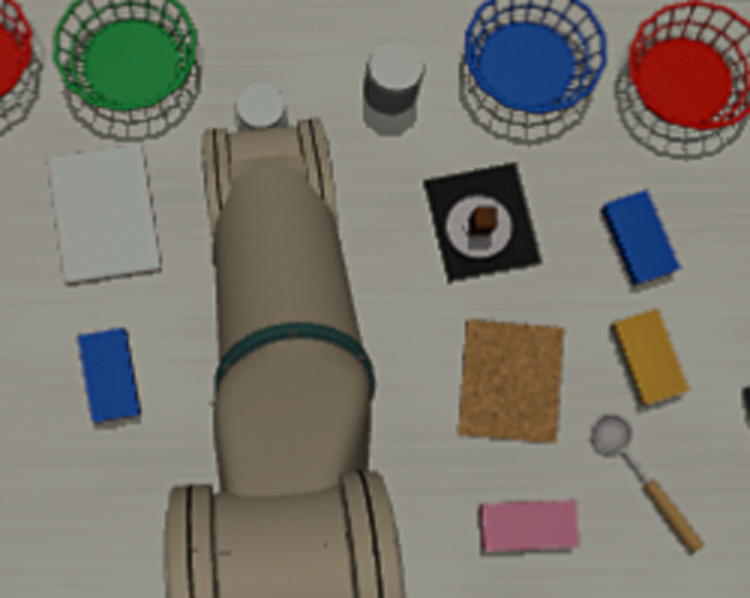

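Run:
```python
from h import *
a,pa=grab('side');b,pb=grab('wrist')
cv2.imwrite('pics/s4z.png',cv2.resize(a[90:220,190:310],None,fx=4.5,fy=4.5,interpolation=cv2.INTER_CUBIC))
cv2.imwrite('pics/w4z.png',cv2.resize(b[190:384,160:340],None,fx=3,fy=3,interpolation=cv2.INTER_CUBIC))
go([0,0,0])
```

```text
t 4.8 pos [528.9   8.5 189.1] jaw -89.2 w -0.1 F [ 0.4 -0.9 -0.8] q [-0.02  0.48 -0.07  1.87  0.05  0.79 -1.68]
 dworld [-528.9   -8.5 -189.1] shift now [ 190.3 -528.5    1. ] turn [-0.     0.002  0.002] shift after turn [ 189.1 -529.     1.4]
```

View pics/s4z.png

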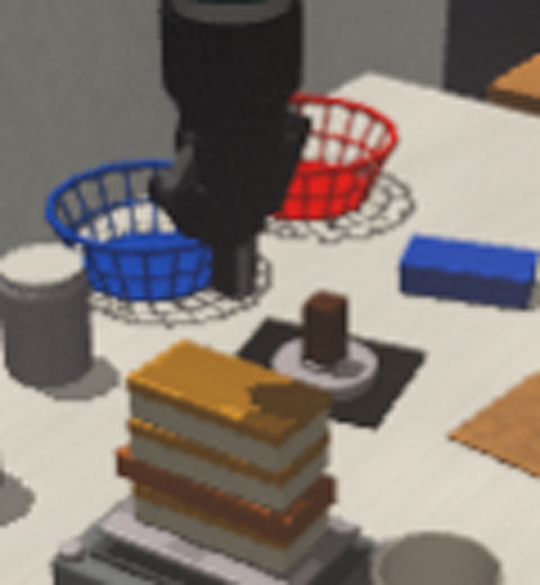

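View pics/w4z.png

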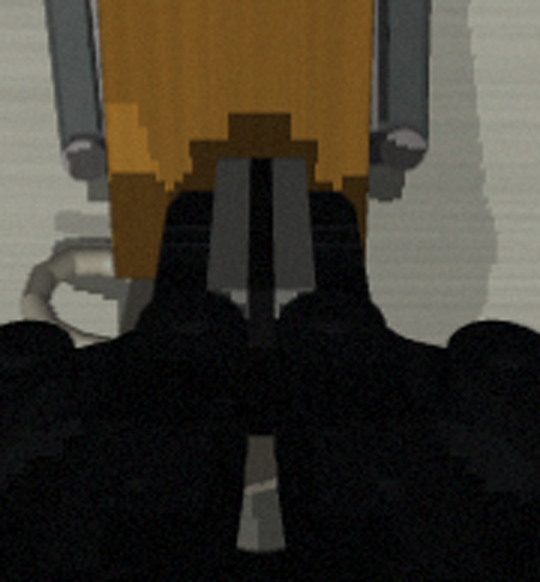

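Run:
```python
from h import *
ps,pw=camera_params('side'),camera_params('wrist')
A=[];b=[]
for p,uv in((ps,(242,155.5)),(pw,(247,243))):
    d=rays(p,uv)[0];d/=np.linalg.norm(d);Q=np.eye(3)-np.outer(d,d);A.append(Q);b.append(Q@p['eye'])
X=np.linalg.lstsq(np.vstack(A),np.hstack(b),rcond=None);print(X[0],X[1],tool()[0]['eef_pos'])
print(onplane(pw,[(247,243)],189-8))
for h in (0,8,20,30,40): print(h,proj(ps,[529,9,181+h]).round(1),proj(pw,[529,9,181+h]).round(1))
```

```text
[533.06449035   5.81616386 207.84023779] [27.26801784] [528.92103698   8.47083876 189.11724934]
[[521.73259096   8.13968631 181.        ]]
0 [[241.3 165.9]] [[245.6 231.3]]
8 [[241.3 163.3]] [[245.6 238. ]]
20 [[241.3 159.3]] [[245.6 249. ]]
30 [[241.2 155.9]] [[245.6 259.4]]
40 [[241.2 152.5]] [[245.6 271. ]]
```

```bash
python3 -m handwheel '-1 15 0 0 0 0 0;-1 10 0 0 0 0 0;-1 0 0 0 0 0 0'; python3 -m handwheel '-1 4 0 0 0 0 0;-1 4 0 0 0 0 0'; python3 -m handwheel '-1 4 0 0 0 0 0;-1 4 0 0 0 0 0';python3 -m handwheel '-1 3 0 0 0 0 0;-1 3 0 0 0 0 0'
```

```text
clock: 5.1
eef_pos: [527.8, 8.3, 161.7]
tool_rot: [-1.179, 1.565, -2.736]
force: [0.4, -0.4, -0.6]
width: -0.2
clock: 5.3
eef_pos: [527.9, 8.3, 153.2]
tool_rot: [-1.203, 1.565, -2.761]
force: [0.1, 0.4, -0.4]
width: 0.1
clock: 5.5
eef_pos: [528.2, 8.3, 144.8]
tool_rot: [-1.16, 1.566, -2.717]
force: [-0.2, -0.2, -0.2]
width: 0.0
clock: 5.7
eef_pos: [528.2, 8.3, 138.3]
tool_rot: [-1.143, 1.566, -2.701]
force: [0.1, -0.4, -0.5]
width: -0.4
```

```bash
for i in 1 2 3; do python3 -m handwheel '-1 2 0 0 0 0 0;-1 2 0 0 0 0 0' | sed -n '2p;4p'; done
python3 - <<'E'
from h import *
a,_=grab('side');b,_=grab('wrist')
A=cv2.resize(a[90:220,190:310],None,fx=3.3,fy=4.5);B=cv2.resize(b[190:384,160:340],None,fx=2.2,fy=3)[:585]
B=cv2.copyMakeBorder(B,0,585-B.shape[0],0,0,0)
cv2.imwrite('pics/c5.png',np.hstack([A,B]))
E
```

```text
eef_pos: [528.2, 8.3, 133.9]
force: [-0.4, -0.3, 0.4]
eef_pos: [528.7, 8.3, 130.1]
force: [-0.5, -1.2, 5.8]
eef_pos: [529.8, 8.1, 127.3]
force: [-0.9, -0.3, 7.9]
```

View pics/c5.png

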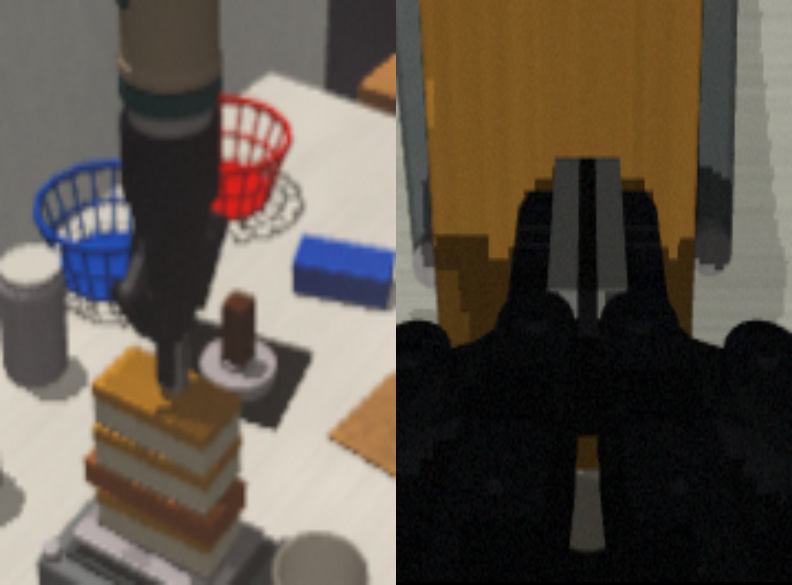

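Run:
```python
from h import *
print(onplane(camera_params('side'),[(242,177)],154),onplane(camera_params('wrist'),[(247,243)],154))
go([0,0,0])
im,p=grab('side')
for c in blobs(gold(im),60): print(cv2.boundingRect(c),rect(p,c,154))
```

```text
[[520.60278821  17.94467909 154.        ]] [[541.02823405   8.11118501 154.        ]]
t 6.4 pos [529.7   8.1 127.3] jaw -89.2 w -0.0 F [-0.9  0.   7.2] q [-0.03  0.57 -0.07  1.93  0.06  0.64 -1.69]
 dworld [-529.7   -8.1 -127.3] shift now [ 127.9 -529.6    0.8] turn [-0.     0.002  0.001] shift after turn [ 127.3 -529.7    1.1]
(291, 174, 55, 30) (334.4, -54.9, 112.9, 89.3, -5.0)
(218, 167, 24, 15) (549.2, 20.8, 63.9, 54.5, 3.3)
(316, 153, 32, 12) (369.3, -215.5, 87.7, 46.3, 18.8)
(359, 121, 23, 8) (367.8, -517.3, 78.6, 39.4, 1.5)
(300, 100, 25, 15) (590.7, -552.5, 112.9, 94.4, -89.2)
(319, 31, 84, 27) (851.1, -1800.5, 655.0, 457.5, -82.4)
```

```bash
python3 -m handwheel '-1 -10 0 0 0 0 0;-1 -20 0 0 0 0 0;1 -20 0 0 0 0 0;1 0 0 0 0 0 0;1 0 0 0 0 0 0;1 0 0 0 0 0 0;1 0 0 0 0 0 0;1 0 0 0 0 0 0'; python3 -c "
from h import *
go([531,8.6,106],91)"
```

```text
clock: 7.25
eef_pos: [528.6, 8.2, 178.6]
tool_rot: [-0.978, 1.567, -2.536]
force: [-0.2, -0.4, 0.7]
width: 84.8
t 7.2 pos [528.6   8.2 178.6] jaw -89.2 w 84.8 F [-0.2 -0.4  0.7] q [-0.02  0.5  -0.07  1.88  0.05  0.77 -1.68]
 dworld [  2.4   0.4 -72.6] shift now [72.6  2.7 -0.5] turn [-0.004  0.002  0.004] shift after turn [72.6  2.4 -0.4]
```

```bash
python3 -m handwheel '1 25 0.5 0 0 0 0;1 20 0.5 0 0 0 0;1 14 0 0 0 0 0;1 8 0 0 0 0 0;1 4 0 0 0 0 0;1 0 0 0 0 0 0'
python3 - <<'E'
from h import *
go([531,8.6,106],91)
a,_=grab('side');b,_=grab('wrist')
A=cv2.resize(a[90:220,190:310],None,fx=3.3,fy=4.5);B=cv2.resize(b,None,fx=.75,fy=1.5)
B=cv2.copyMakeBorder(B,0,585-B.shape[0],0,0,0)
cv2.imwrite('pics/c6.png',np.hstack([A,B]))
E
```

```text
clock: 7.85
eef_pos: [529.0, 8.1, 103.4]
tool_rot: [-1.165, 1.565, -2.723]
force: [0.4, 0.0, -0.3]
width: 85.7
t 7.8 pos [529.    8.1 103.4] jaw -89.2 w 85.7 F [ 0.4  0.  -0.3] q [-0.03  0.61 -0.06  1.95  0.07  0.59 -1.69]
 dworld [2.  0.5 2.6] shift now [-2.6  2.  -0.5] turn [-0.004  0.002  0.006] shift after turn [-2.6  2.  -0.5]
```

View pics/c6.png

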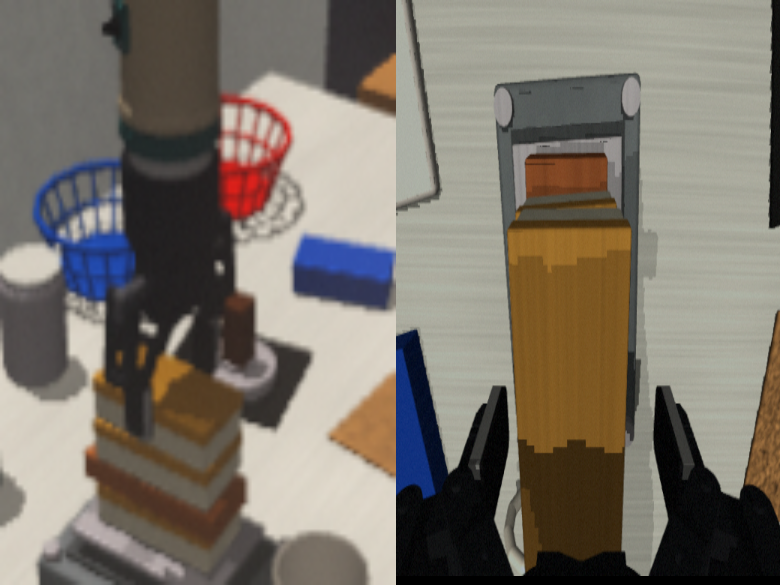

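```bash
python3 -m handwheel '1 -2 1 0 0 0 0;-1 0 0 0 0 0 0;-1 0 0 0 0 0 0;-1 0 0 0 0 0 0;-1 0 0 0 0 0 0;-1 0 0 0 0 0 0;-1 0 0 0 0 0 0'; python3 -m handwheel '-1 -5 0 0 0 0 0;-1 -10 0 0 0 0 0;-1 -15 0 0 0 0 0;-1 -15 0 0 0 0 0;-1 0 0 0 0 0 0'
python3 - <<'E'
from h import *
go([429,-273,165],86)
a,_=grab('side');b,_=grab('wrist')
A=cv2.resize(a[90:220,190:310],None,fx=3.3,fy=4.5);B=cv2.resize(b,None,fx=.75,fy=1.5)
B=cv2.copyMakeBorder(B,0,585-B.shape[0],0,0,0)
cv2.imwrite('pics/c7.png',np.hstack([A,B]))
E
```

```text
clock: 8.65
eef_pos: [532.5, 8.7, 109.0]
tool_rot: [0.545, 1.569, -1.012]
force: [0.3, 0.4, -0.1]
width: 54.5
clock: 9.15
eef_pos: [531.6, 8.1, 156.4]
tool_rot: [-0.475, 1.568, -2.033]
force: [0.5, 0.2, -1.8]
width: 54.9
t 9.2 pos [531.6   8.1 156.4] jaw -89.2 w 54.9 F [ 0.5  0.2 -1.8] q [-0.02  0.53 -0.07  1.9   0.06  0.71 -1.68]
 dworld [-102.6 -281.1    8.6] shift now [  -7.8 -106.3  279.8] turn [0.083 0.002 0.001] shift after turn [ -8.6 -82.7 287.6]
```

View pics/c7.png

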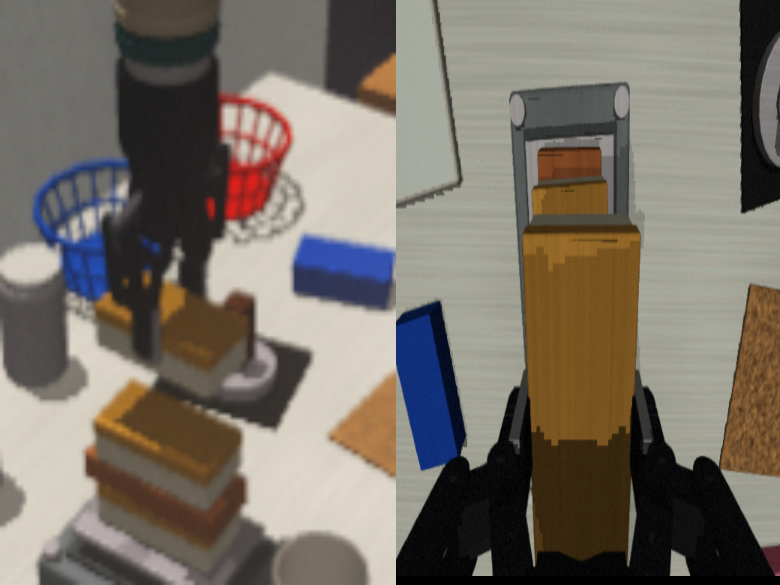

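```bash
python3 -m handwheel '-1 0 -5 20 0.04 0 0;-1 0 -10 35 0.043 0 0;-1 0 -13 45 0 0 0;-1 0 -13 45 0 0 0;-1 0 -13 45 0 0 0;-1 0 -13 45 0 0 0;-1 0 -10 30 0 0 0;-1 0 -5 15 0 0 0;-1 0 0 0 0 0 0'
python3 - <<'E'
from h import *
go([428,-273,60],86)
E
```

```text
clock: 10.15
eef_pos: [425.4, -273.8, 148.3]
tool_rot: [-1.656, 1.558, 2.988]
force: [-0.0, 0.9, -0.7]
width: 54.6
t 10.2 pos [ 425.4 -273.8  148.3] jaw -93.9 w 54.6 F [-0.   0.9 -0.7] q [ 0.56  0.52 -0.06  1.97  0.06  0.68 -1.18]
 dworld [  2.6   0.8 -88.3] shift now [88.2  3.7 -0.9] turn [ 0.001 -0.001  0.013] shift after turn [88.3  2.5 -1. ]
```

```bash
python3 -m handwheel '-1 30 1 0 0 0 0.012;-1 30 0 0 0 0 0;-1 30 0 0 0 0 0;-1 30 0 0 0 0 0;-1 20 0 0 0 0 0;-1 0 0 0 0 0 0'
python3 - <<'E'
from h import *
go([428,-273,-13],86)
a,_=grab('side')
cv2.imwrite('pics/s8.png',cv2.resize(a[90:260,230:410],None,fx=4,fy=3.4))
E
```

```text
clock: 10.75
eef_pos: [429.5, -266.9, 2.2]
tool_rot: [2.939, 1.565, 1.305]
force: [-0.6, 0.8, -1.1]
width: 54.6
t 10.8 pos [ 429.5 -266.9    2.2] jaw -93.6 w 54.6 F [-0.6  0.8 -1.1] q [ 0.53  0.77 -0.04  2.06  0.08  0.32 -1.21]
 dworld [ -1.5  -6.1 -15.2] shift now [15.2 -1.2  6.2] turn [ 0.007 -0.005 -0.001] shift after turn [15.2 -1.1  6.2]
```

View pics/s8.png

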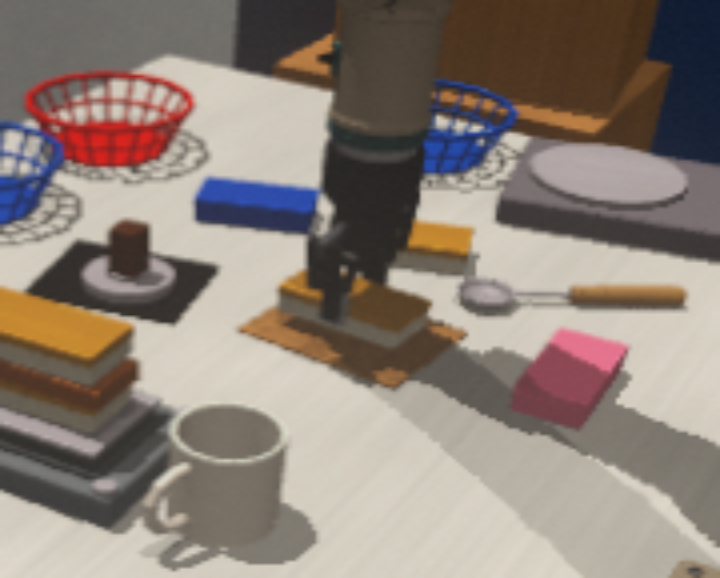

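```bash
python3 -m handwheel '-1 5 0 2 0 0 0;-1 4 0 2 0 0 0;-1 3 0 1 0 0 0;-1 2 0 0 0 0 0'; python3 -m handwheel '-1 2 0 0 0 0 0'
```

```text
clock: 11.2
eef_pos: [433.0, -272.5, -8.5]
tool_rot: [1.913, 1.562, 0.28]
force: [0.4, -0.2, -1.4]
width: 54.5
clock: 11.3
eef_pos: [433.4, -272.9, -10.2]
tool_rot: [1.831, 1.561, 0.198]
force: [0.4, 0.4, -1.3]
width: 54.8
```

Run:
```python
from h import *
go([428,-273,-13],86)
```

```text
t 11.3 pos [ 433.4 -272.9  -10.2] jaw -93.5 w 54.8 F [ 0.4  0.4 -1.3] q [ 0.54  0.79 -0.04  2.05  0.09  0.29 -1.2 ]
 dworld [-5.4 -0.1 -2.8] shift now [ 2.8 -5.4  0.5] turn [ 0.008 -0.002 -0.009] shift after turn [ 2.8 -5.3  0.5]
```

```bash
for i in 1 2 3; do python3 -m handwheel '-1 2 0 0 0 0 0' | sed -n '2p;4p'; done
```

```text
eef_pos: [433.5, -273.1, -12.0]
force: [0.2, -0.5, -1.3]
eef_pos: [433.7, -273.1, -12.7]
force: [-4.4, 4.5, 34.1]
eef_pos: [433.8, -273.1, -12.7]
force: [-5.3, 4.1, 30.6]
```

```bash
python3 -m handwheel '-1 -1 0 0 0 0 0;1 0 0 0 0 0 0;1 0 0 0 0 0 0;1 0 0 0 0 0 0;1 -10 0 0 0 0 0;1 -20 0 0 0 0 0;1 -40 0 0 0 0 0;1 -40 0 0 0 0 0;1 -40 0 0 0 0 0;1 0 0 0 0 0 0'
python3 - <<'E'
from h import *
im,p=grab('wrist','w9')
for c in blobs(gold2(im),200): print(cv2.boundingRect(c),rect(p,c,32))
go([531,8.6,180],91)
E
```

```text
clock: 12.6
eef_pos: [431.8, -273.0, 145.5]
tool_rot: [1.754, 1.561, 0.122]
force: [0.8, -0.3, -1.0]
width: 85.3
(402, 282, 48, 49) (284.7, -440.9, 75.0, 16.2, 35.7)
(179, 88, 136, 157) (437.0, -271.4, 134.6, 107.5, -5.2)
(390, 58, 92, 146) (459.3, -432.4, 110.2, 56.1, 17.9)
t 12.7 pos [ 430.5 -272.3  143.5] jaw -93.5 w 85.4 F [ 0.6  0.3 -0.2] q [ 0.57  0.52 -0.08  1.98  0.06  0.64 -1.18]
 dworld [100.5 280.9  36.5] shift now [ -35.1   83.3 -286.7] turn [-0.079 -0.003 -0.006] shift after turn [ -36.5  105.4 -279.1]
```

View pics/w9.png

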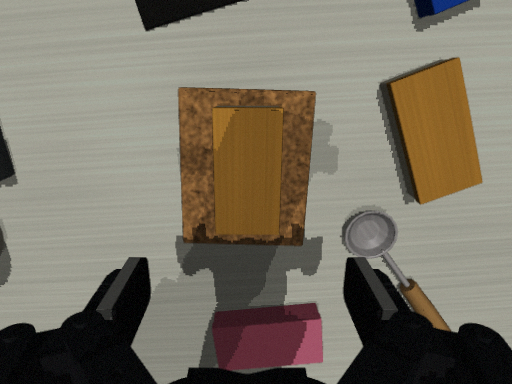

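```bash
python3 - <<'E'
from h import *
p=camera_params('wrist')
L=np.array([(213,107),(283,106),(280,236),(215,234)],np.float32); print(rect(p,L,32),onplane(p,L,32).round(0).tolist())
E
python3 -m handwheel '1 -12 10 -25 -0.04 0 0;1 -12 15 -40 -0.039 0 0;1 -12 17 -44 0 0 0;1 0 17 -44 0 0 0;1 0 17 -44 0 0 0;1 0 15 -40 0 0 0;1 0 10 -26 0 0 0;1 0 5 -14 0 0 0;1 0 0 0 0 0 0'
python3 - <<'E'
from h import *
go([531,8.6,180],91)
im,p=grab('wrist','w10')
for c in blobs(gold2(im),200): print(cv2.boundingRect(c),rect(p,c,126))
E
```

```text
(432.7, -272.3, 113.2, 57.9, -3.0) [[490.0, -249.0, 32.0], [488.0, -304.0, 32.0], [375.0, -298.0, 32.0], [380.0, -241.0, 32.0]]
clock: 13.55
eef_pos: [532.1, 15.3, 173.1]
tool_rot: [-2.065, 1.56, 2.663]
force: [-0.1, 0.2, 0.5]
width: 85.3
t 13.6 pos [532.1  15.3 173.1] jaw -89.1 w 85.3 F [-0.1  0.2  0.5] q [-0.01  0.51 -0.1   1.87  0.06  0.77 -1.7 ]
 dworld [-1.1 -6.7  6.9] shift now [-6.9 -1.3  6.6] turn [-0.002 -0.005  0.009] shift after turn [-6.9 -1.2  6.7]
(431, 186, 81, 123) (498.9, -159.9, 94.0, 65.7, -5.1)
(199, 118, 93, 160) (532.7, 14.6, 111.8, 56.8, 3.1)
```

View pics/w10.png

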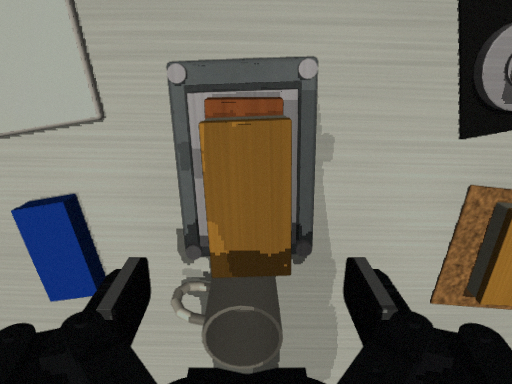

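```bash
python3 -m handwheel '1 20 0 0 -0.038 -0.005 0.008;1 20 0 0 0 0 0;1 15 0 0 0 0 0;1 10 0 0 0 0 0;1 5 0 0 0 0 0;1 0 0 0 0 0 0'
python3 - <<'E'
from h import *
go([531.5,14.6,81],93)
E
```

```text
clock: 14.2
eef_pos: [527.0, 3.2, 98.4]
tool_rot: [-0.922, 1.56, -2.45]
force: [-0.1, -0.3, 0.2]
width: 85.7
t 14.2 pos [527.    3.2  98.4] jaw -87.5 w 85.7 F [-0.1 -0.3  0.2] q [-0.01  0.62 -0.09  1.95  0.1   0.58 -1.69]
 dworld [  4.5  11.4 -17.4] shift now [ 17.3   5.2 -11.3] turn [-0.01   0.006  0.008] shift after turn [ 17.4   5.1 -11.1]
```

```bash
python3 -m handwheel '1 -3 3 -6 0 0 0;1 0 2 -5 0 0 0;1 0 0 0 0 0 0'
python3 - <<'E'
from h import *
go([531.5,14.6,81],93)
E
```

```text
clock: 14.5
eef_pos: [533.0, 14.8, 102.9]
tool_rot: [-0.744, 1.562, -2.273]
force: [-0.5, 0.4, -0.3]
width: 85.3
t 14.5 pos [533.   14.8 102.9] jaw -87.6 w 85.3 F [-0.5  0.4 -0.3] q [-0.03  0.61 -0.09  1.94  0.1   0.6  -1.71]
 dworld [ -1.5  -0.2 -21.9] shift now [21.9 -1.4 -0. ] turn [-0.011  0.006  0.006] shift after turn [21.9 -1.6  0.1]
```

```bash
python3 -m handwheel '1 8 -1 0 0 0 0;1 7 0 0 0 0 0;1 4 0 0 0 0 0;1 2 0 0 0 0 0;1 0 0 0 0 0 0'
python3 - <<'E'
from h import *
go([531.5,14.6,81],93)
E
```

```text
clock: 15.0
eef_pos: [532.1, 15.2, 80.6]
tool_rot: [-0.651, 1.563, -2.179]
force: [0.4, -0.4, -0.2]
width: 85.4
t 15.0 pos [532.1  15.2  80.6] jaw -87.5 w 85.4 F [ 0.4 -0.4 -0.2] q [-0.03  0.65 -0.08  1.95  0.11  0.55 -1.71]
 dworld [-0.6 -0.6  0.4] shift now [-0.4 -0.6  0.5] turn [-0.01   0.006  0.005] shift after turn [-0.4 -0.6  0.5]
```

```bash
python3 -m handwheel '-1 0 0 0 0 0 0;-1 0 0 0 0 0 0;-1 0 0 0 0 0 0;-1 0 0 0 0 0 0;-1 0 0 0 0 0 0'; python3 -c "
from h import *
go([531.5,14.6,81],93)"; python3 -m handwheel '-1 -5 0 0 0 0 0;-1 -10 0 0 0 0 0;-1 -15 0 0 0 0 0;-1 -15 0 0 0 0 0;-1 -15 0 0 0 0 0;-1 0 0 0 0 0 0'
python3 - <<'E'
from h import *
go([433.8,-273.1,120],86.5)
grab('wrist','w11')
E
```

```text
clock: 15.5
eef_pos: [532.2, 14.8, 81.2]
tool_rot: [-0.596, 1.563, -2.125]
force: [-0.2, -0.2, -1.6]
width: 54.8
t 15.5 pos [532.2  14.8  81.2] jaw -87.6 w 54.8 F [-0.2 -0.2 -1.6] q [-0.03  0.65 -0.08  1.95  0.11  0.55 -1.71]
 dworld [-0.7 -0.2 -0.2] shift now [ 0.2 -0.8  0.2] turn [-0.01   0.007  0.005] shift after turn [ 0.2 -0.8  0.2]
clock: 16.1
eef_pos: [532.5, 15.4, 145.5]
tool_rot: [-0.588, 1.563, -2.117]
force: [0.2, 0.3, -0.8]
width: 54.5
t 16.1 pos [532.5  15.4 145.5] jaw -87.6 w 54.5 F [ 0.2  0.3 -0.8] q [-0.02  0.55 -0.1   1.9   0.09  0.7  -1.7 ]
 dworld [ -98.7 -288.5  -25.5] shift now [  27.8 -110.7  283.9] turn [0.104 0.007 0.004] shift after turn [ 25.5 -80.9 294. ]
```

View pics/w11.png

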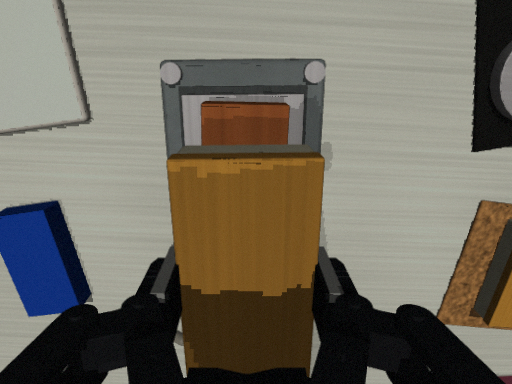

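Tin b is held (lid at 170–322, rows 155–370); the board is left on the stack at (245,122). Now over to the cork.

```bash
python3 -m handwheel '-1 0 -5 20 0.05 0 0;-1 0 -10 35 0.054 0 0;-1 0 -12 45 0 0 0;-1 0 -12 45 0 0 0;-1 0 -12 45 0 0 0;-1 0 -12 45 0 0 0;-1 0 -9 30 0 0 0;-1 0 -5 17 0 0 0;-1 0 0 0 0 0 0;-1 0 0 0 0 0 0'
python3 - <<'E'
from h import *
go([433.8,-273.1,40],86.5)
E
```

```text
clock: 17.15
eef_pos: [426.3, -278.9, 140.0]
tool_rot: [-1.194, 1.552, -2.849]
force: [1.3, 1.1, -0.6]
width: 54.2
t 17.1 pos [ 426.3 -278.9  140. ] jaw -94.8 w 54.2 F [ 1.3  1.1 -0.6] q [ 0.57  0.53 -0.08  1.96  0.09  0.66 -1.22]
 dworld [   7.5    5.8 -100. ] shift now [99.8  8.7 -7.1] turn [-0.023  0.007  0.017] shift after turn [100.    7.1  -6.2]
```

```bash
python3 -m handwheel '-1 0 6 -6 -0.023 0 0.015;-1 20 0 0 0 0 0;-1 25 0 0 0 0 0;-1 20 0 0 0 0 0;-1 10 0 0 0 0 0;-1 5 0 0 0 0 0;-1 0 0 0 0 0 0'
python3 - <<'E'
from h import *
go([433.8,-273.1,15],86.5)
E
```

```text
clock: 17.85
eef_pos: [439.6, -262.8, 57.6]
tool_rot: [1.198, 1.565, -0.415]
force: [-0.9, 0.3, -0.8]
width: 54.6
t 17.9 pos [ 439.6 -262.8   57.6] jaw -92.4 w 54.6 F [-0.9  0.3 -0.8] q [ 0.54  0.67 -0.08  2.03  0.11  0.44 -1.24]
 dworld [ -5.8 -10.3 -42.6] shift now [42.5 -5.6 10.4] turn [ 0.019  0.002 -0.005] shift after turn [42.6 -5.2 10.6]
```

```bash
python3 -m handwheel '-1 10 -3 5 0 0 0;-1 10 -3 5 0 0 0;-1 6 0 0 0 0 0;-1 3 0 0 0 0 0;-1 0 0 0 0 0 0'
python3 - <<'E'
from h import *
go([433.8,-273.1,15],86.5)
E
```

```text
clock: 18.35
eef_pos: [434.3, -274.5, 27.9]
tool_rot: [1.148, 1.561, -0.465]
force: [0.3, 0.3, -0.8]
width: 54.7
t 18.4 pos [ 434.3 -274.5   27.9] jaw -92.4 w 54.7 F [ 0.3  0.3 -0.8] q [ 0.56  0.72 -0.07  2.04  0.13  0.37 -1.23]
 dworld [ -0.5   1.4 -12.9] shift now [12.9 -0.7 -1.4] turn [ 0.019  0.004 -0.009] shift after turn [12.9 -0.6 -1.3]
```

```bash
python3 -m handwheel '-1 4 0 0 0 0 0;-1 4 0 0 0 0 0;-1 2 0 0 0 0 0;-1 1 0 0 0 0 0'; for i in 1 2; do python3 -m handwheel '-1 1 0 0 0 0 0' | sed -n '2p;4p'; done
```

```text
clock: 18.75
eef_pos: [435.0, -274.6, 16.4]
tool_rot: [1.163, 1.56, -0.45]
force: [0.7, 0.7, -1.0]
width: 54.9
eef_pos: [435.2, -274.6, 15.5]
force: [0.5, -0.4, 3.3]
eef_pos: [435.3, -274.6, 15.0]
force: [-0.9, 0.2, 17.0]
```

```bash
python3 -m handwheel '1 0 0 0 0 0 0;1 0 0 0 0 0 0;1 0 0 0 0 0 0;1 -10 0 0 0 0 0;1 -20 0 0 0 0 0;1 -40 0 0 0 0 0;1 -40 0 0 0 0 0;1 0 0 0 0 0 0'
python3 - <<'E'
from h import *
grab('wrist','w12')
go([531,12,150],93)
E
```

```text
clock: 19.75
eef_pos: [434.4, -273.9, 130.5]
tool_rot: [1.161, 1.56, -0.451]
force: [1.1, -1.0, -0.0]
width: 85.7
t 19.8 pos [ 433.1 -273.3  128.7] jaw -92.4 w 85.5 F [0.  0.4 0.2] q [ 0.58  0.55 -0.11  1.98  0.1   0.61 -1.2 ]
 dworld [ 97.9 285.3  21.3] shift now [ -21.6   86.2 -289. ] turn [-0.094  0.003 -0.007] shift after turn [ -21.3  112.7 -279.7]
```

View pics/w12.png

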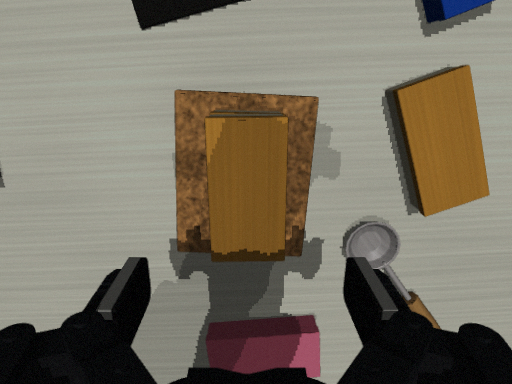

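Tins b and c are neatly stacked on the cork (lid 206–288, rows 114–261). Back to the stack for the board.

```bash
python3 -m handwheel '1 -10 10 -25 -0.05 0 0;1 -10 16 -40 -0.044 0 0;1 -10 17 -44 0 0 0;1 0 17 -44 0 0 0;1 0 17 -44 0 0 0;1 0 15 -40 0 0 0;1 0 10 -28 0 0 0;1 0 5 -14 0 0 0;1 0 0 0 0 0 0;1 0 0 0 0 0 0'
python3 - <<'E'
from h import *
go([531,12,150],93)
im,p=grab('wrist','w13')
m=cv2.inRange(cv2.cvtColor(im,cv2.COLOR_BGR2HSV),(5,120,40),(14,255,255))
for c in blobs(m,300): print(cv2.boundingRect(c),rect(p,c,98))
E
```

```text
clock: 20.8
eef_pos: [526.7, 18.9, 152.1]
tool_rot: [-1.088, 1.565, -2.607]
force: [-0.5, -0.4, 0.2]
width: 85.3
t 20.8 pos [526.7  18.9 152.1] jaw -87.0 w 85.3 F [-0.5 -0.4  0.2] q [-0.01  0.53 -0.12  1.91  0.09  0.71 -1.7 ]
 dworld [ 4.3 -6.9 -2.1] shift now [2.1 3.9 7.2] turn [-0.     0.003  0.005] shift after turn [2.1 3.9 7.2]
(209, 91, 87, 184) (534.1, 17.5, 130.1, 53.5, 1.2)
```

View pics/w13.png

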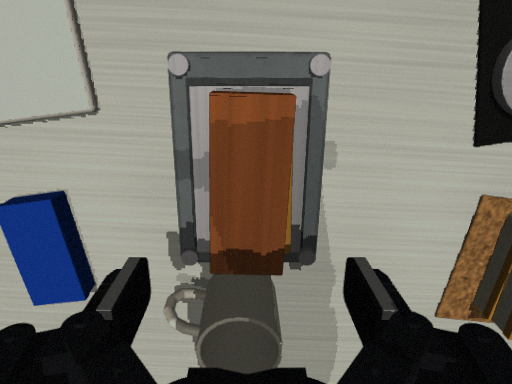

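```bash
python3 -m handwheel '1 15 4 0 0.03 0 0;1 15 3 0 0 0 0;1 12 0 0 0 0 0;1 0 0 0 0 0 0'
python3 - <<'E'
from h import *
go([534.1,17.5,58],91.2)
E
```

```text
clock: 21.25
eef_pos: [531.9, 11.5, 108.5]
tool_rot: [-0.857, 1.561, -2.417]
force: [-0.3, -0.8, 1.2]
width: 85.4
t 21.2 pos [531.9  11.5 108.5] jaw -89.4 w 85.4 F [-0.3 -0.8  1.2] q [-0.02  0.61 -0.09  1.93  0.1   0.61 -1.74]
 dworld [  2.2   6.  -50.5] shift now [50.4  2.6 -6.3] turn [-0.01   0.006  0.007] shift after turn [50.5  2.3 -6. ]
```

```bash
python3 -m handwheel '1 12 2 -6 0 0 0;1 12 0 0 0 0 0;1 10 0 0 0 0 0;1 8 0 0 0 0 0;1 0 0 0 0 0 0'
python3 - <<'E'
from h import *
go([534.1,17.5,58],91.2)
E
```

```text
clock: 21.75
eef_pos: [533.4, 16.2, 63.3]
tool_rot: [-0.815, 1.561, -2.377]
force: [0.9, -0.6, 0.1]
width: 85.5
t 21.8 pos [533.4  16.2  63.3] jaw -89.5 w 85.5 F [ 0.9 -0.6  0.1] q [-0.04  0.68 -0.08  1.96  0.11  0.52 -1.76]
 dworld [ 0.7  1.3 -5.3] shift now [ 5.3  0.7 -1.4] turn [-0.012  0.007  0.007] shift after turn [ 5.3  0.7 -1.3]
```

```bash
python3 -m handwheel '1 3 1 -1 0 0 0;1 2 0 0 0 0 0;-1 0 0 0 0 0 0;-1 0 0 0 0 0 0;-1 0 0 0 0 0 0;-1 0 0 0 0 0 0;-1 0 0 0 0 0 0'; python3 -c "
from h import *
go([534.1,17.5,58],91.2)"; python3 -m handwheel '-1 -5 0 0 0 0 0;-1 -10 0 0 0 0 0;-1 -15 0 0 0 0 0;-1 -15 0 0 0 0 0;-1 -15 0 0 0 0 0;-1 0 0 0 0 0 0'
python3 - <<'E'
from h import *
go([645,220,80],99.7)
grab('wrist','w14')
E
```

```text
clock: 22.45
eef_pos: [535.5, 17.4, 59.2]
tool_rot: [-0.622, 1.563, -2.184]
force: [-0.2, -0.4, -1.2]
width: 52.1
t 22.4 pos [535.5  17.4  59.2] jaw -89.5 w 52.1 F [-0.2 -0.4 -1.2] q [-0.04  0.69 -0.08  1.96  0.11  0.51 -1.76]
 dworld [-1.4  0.1 -1.2] shift now [ 1.2 -1.4 -0.1] turn [-0.012  0.006  0.005] shift after turn [ 1.2 -1.4 -0.1]
clock: 23.05
eef_pos: [535.8, 17.8, 123.8]
tool_rot: [-0.585, 1.563, -2.147]
force: [0.6, 0.1, -1.4]
width: 52.5
t 23.1 pos [535.8  17.8 123.8] jaw -89.5 w 52.5 F [ 0.6  0.1 -1.4] q [-0.03  0.58 -0.09  1.91  0.1   0.65 -1.74]
 dworld [109.2 202.2 -43.8] shift now [  42.   111.2 -201.5] turn [-0.16   0.006  0.005] shift after turn [  43.8  141.7 -180.9]
```

View pics/w14.png

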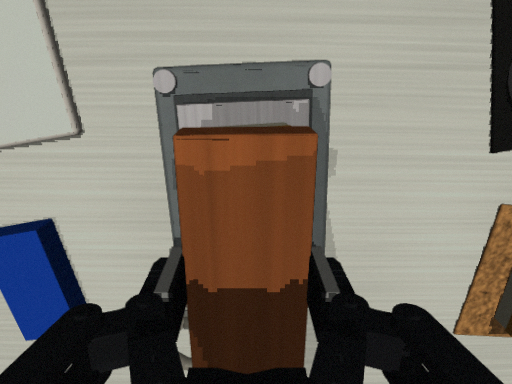

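```bash
python3 -m handwheel '-1 0 14 -18 -0.04 0 0;-1 0 26 -34 -0.06 0 0;-1 0 30 -38 -0.06 0 0;-1 0 30 -38 0 0 0;-1 0 22 -28 0 0 0;-1 0 12 -15 0 0 0;-1 0 0 0 0 0 0;-1 0 0 0 0 0 0'
python3 - <<'E'
from h import *
go([645,220,20],99.7)
im,p=grab('wrist','w15')
E
```

```text
clock: 23.9
eef_pos: [646.6, 205.6, 112.7]
tool_rot: [-1.175, 1.55, -2.576]
force: [-0.3, -0.6, -1.4]
width: 52.1
t 23.9 pos [646.6 205.6 112.7] jaw -80.2 w 52.1 F [-0.3 -0.6 -1.4] q [-0.28  0.78 -0.12  1.49  0.11  0.89 -1.84]
 dworld [ -1.6  14.4 -92.7] shift now [ 92.5   2.6 -15.2] turn [0.001 0.008 0.019] shift after turn [ 92.7   0.8 -14.5]
```

View pics/w15.png

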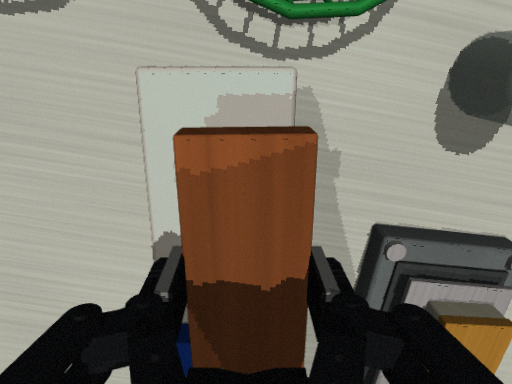

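```bash
python3 - <<'E'
from h import *
p=camera_params('wrist')
w=onplane(p,[(137,69),(297,67)],12)[:,:2];print(w, np.linalg.norm(w[0]-w[1]))
d=(w[1]-w[0])/np.linalg.norm(w[0]-w[1]);n=np.array([d[1],-d[0]]);print(d,w.mean(0)+85*n,np.degrees(np.arctan2(d[1],d[0])))
E
python3 -m handwheel '-1 10 1 -8 0 0 0.015;-1 20 0 -7 0 0 0;-1 20 0 0 0 0 0;-1 15 0 0 0 0 0;-1 8 0 0 0 0 0;-1 0 0 0 0 0 0'
python3 - <<'E'
from h import *
go([645,220,-10],99.7)
E
```

```text
[[716.4242119  297.72584638]
 [737.15790279 182.97268045]] 116.61121313712735
[ 0.17780186 -0.98406631] [643.14542121 225.2361051 ] -79.75824938337132
clock: 24.55
eef_pos: [643.3, 208.2, 37.6]
tool_rot: [-0.443, 1.555, -1.854]
force: [0.0, -0.7, -0.7]
width: 52.5
t 24.6 pos [643.3 208.2  37.6] jaw -80.9 w 52.5 F [ 0.  -0.7 -0.7] q [-0.3   0.87 -0.1   1.55  0.13  0.74 -1.88]
 dworld [  1.7  11.8 -47.6] shift now [ 47.4   3.9 -12. ] turn [-0.01   0.014  0.007] shift after turn [ 47.6   3.7 -11.3]
```

```bash
python3 -m handwheel '-1 8 3 -8 0 0 0;-1 10 1 -6 0 0 0;-1 10 0 0 0 0 0;-1 6 0 0 0 0 0;-1 0 0 0 0 0 0'
python3 - <<'E'
from h import *
go([644,222,-10],99.7)
E
```

```text
clock: 25.05
eef_pos: [646.6, 223.8, 2.3]
tool_rot: [-0.249, 1.557, -1.661]
force: [0.2, 0.1, -0.6]
width: 52.2
t 25.1 pos [646.6 223.8   2.3] jaw -80.9 w 52.2 F [ 0.2  0.1 -0.6] q [-0.33  0.93 -0.09  1.54  0.14  0.69 -1.9 ]
 dworld [ -2.6  -1.8 -12.3] shift now [12.3 -2.8  1.2] turn [-0.011  0.013  0.003] shift after turn [12.3 -2.9  1.3]
```

```bash
python3 -m handwheel '-1 4 -1 0 0 0 0;-1 4 0 0 0 0 0;-1 2 0 0 0 0 0' | sed -n '2p;4p'; for i in 1 2 3 4; do python3 -m handwheel '-1 1 0 0 0 0 0' | sed -n '2p;4p'; done
```

```text
eef_pos: [645.9, 223.4, -8.0]
force: [-0.3, -0.1, 0.0]
eef_pos: [645.9, 223.3, -8.9]
force: [-3.2, -0.9, 7.5]
eef_pos: [645.9, 223.3, -8.9]
force: [-4.0, -1.2, 10.0]
eef_pos: [645.9, 223.3, -8.9]
force: [-2.6, -1.0, 5.2]
eef_pos: [646.0, 223.2, -8.8]
force: [-2.3, -0.5, 6.3]
```

```bash
python3 -m handwheel '1 0 0 0 0 0 0;1 0 0 0 0 0 0;1 0 0 0 0 0 0;1 -10 0 0 0 0 0;1 -20 0 0 0 0 0;1 -40 0 0 0 0 0;1 -40 0 0 0 0 0;1 -20 0 0 0 0 0;1 0 0 0 0 0 0'
python3 - <<'E'
from h import *
im,p=grab('wrist','w16')
m=cv2.inRange(cv2.cvtColor(im,cv2.COLOR_BGR2HSV),(5,120,40),(14,255,255))
for c in blobs(m,300): print(cv2.boundingRect(c),rect(p,c,30))
go([531,12,180],92.5)
E
```

```text
clock: 26.65
eef_pos: [646.8, 225.0, 127.8]
tool_rot: [-0.069, 1.558, -1.482]
force: [0.4, 0.9, 0.4]
width: 85.4
(210, 101, 72, 156) (645.0, 223.4, 130.3, 53.5, 9.9)
t 26.7 pos [646.2 224.8 126.5] jaw -81.0 w 85.2 F [1.  0.4 0.6] q [-0.32  0.77 -0.11  1.48  0.11  0.91 -1.88]
 dworld [-115.2 -212.8   53.5] shift now [ -50.6 -147.4  192.7] turn [0.114 0.013 0.002] shift after turn [ -53.5 -124.4  207.5]
```

View pics/w16.png

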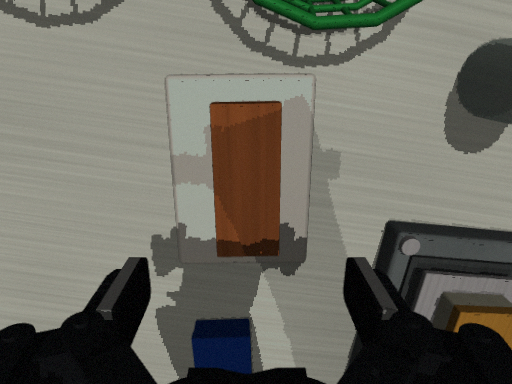

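```bash
python3 -m handwheel '1 -18 -15 24 0.05 0 0;1 -18 -25 42 0.064 0 0;1 -18 -25 42 0 0.01 0;1 0 -25 42 0 0 0;1 0 -22 36 0 0 0;1 0 -12 20 0 0 0;1 0 0 0 0 0 0;1 0 0 0 0 0 0'
python3 - <<'E'
from h import *
im,p=grab('wrist','w17')
for c in blobs(gold2(im),300): print(cv2.boundingRect(c),rect(p,c,80))
go([531,12,180],92.5)
E
```

```text
clock: 27.5
eef_pos: [526.0, 4.4, 174.5]
tool_rot: [-1.341, 1.554, -2.872]
force: [0.3, 0.2, 0.9]
width: 85.2
(482, 241, 30, 78) (434.3, -228.9, 87.4, 28.1, 18.3)
(416, 183, 96, 121) (472.9, -186.5, 114.4, 53.3, -4.7)
(192, 101, 79, 138) (531.4, 14.6, 111.6, 56.7, 4.2)
t 27.6 pos [525.9   4.4 174.4] jaw -87.7 w 85.4 F [ 0.1 -0.4  0.3] q [ 0.01  0.51 -0.11  1.88  0.08  0.78 -1.67]
 dworld [5.1 7.6 5.6] shift now [-5.8  5.3 -7.4] turn [-0.003  0.004  0.017] shift after turn [-5.6  5.5 -7.4]
```

View pics/w17.png

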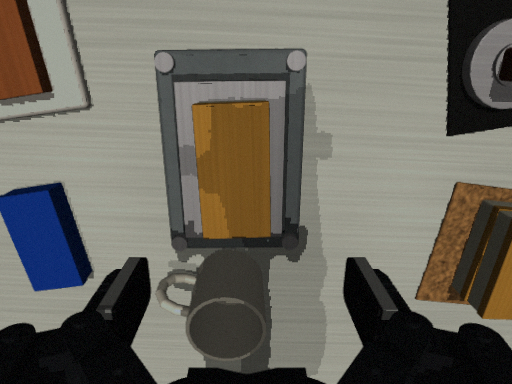

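Run:
```python
from h import *
p=camera_params('wrist')
L=np.array([(155,50),(306,49),(298,248),(171,249)],np.float32);print(onplane(p,L,30).mean(0),rect(p,L,30))
w=onplane(p,[(175,82),(286,81)],52);print(w,w.mean(0))
go([434,-273,150],86.5)
```

```text
[530.67625247  16.8351349   30.        ] (530.7, 16.9, 188.8, 129.4, 2.7)
[[597.96570014  63.89356616  52.        ]
 [602.16256401 -24.55864603  52.        ]] [600.06413208  19.66746007  52.        ]
t 27.6 pos [525.9   4.4 174.4] jaw -87.7 w 85.4 F [ 0.1 -0.4  0.3] q [ 0.01  0.51 -0.11  1.88  0.08  0.78 -1.67]
 dworld [ -91.9 -277.4  -24.4] shift now [  27.3 -102.7  273.3] turn [0.102 0.005 0.017] shift after turn [ 24.4 -74.8 282.4]
```

```bash
python3 -m handwheel '1 0 -10 28 0.04 0 0;1 0 -11 40 0.045 0 0;1 0 -12 45 0 0 0;1 0 -12 45 0 0 0;1 0 -12 45 0 0 0;1 0 -10 40 0 0 0;1 0 -7 25 0 0 0;1 0 -4 12 0 0 0;1 0 0 0 0 0 0;1 0 0 0 0 0 0'
python3 - <<'E'
from h import *
im,p=grab('wrist','w18')
for c in blobs(gold2(im),300): print(cv2.boundingRect(c),rect(p,c,60))
go([434.5,-274,80],87.6)
E
```

```text
clock: 28.55
eef_pos: [452.7, -266.4, 170.4]
tool_rot: [-1.93, 1.557, 2.766]
force: [-0.9, -0.8, -0.5]
width: 85.1
(193, 103, 127, 150) (445.9, -270.1, 127.0, 98.1, -5.1)
(388, 90, 79, 128) (467.4, -417.1, 100.6, 50.8, 17.8)
t 28.6 pos [ 452.8 -266.1  170.4] jaw -90.9 w 85.4 F [ 0.4 -0.1  1. ] q [ 0.54  0.51 -0.09  1.89  0.07  0.76 -1.18]
 dworld [-18.3  -7.9 -90.4] shift now [ 90.6 -17.1   8.6] turn [ 0.026 -0.005  0.013] shift after turn [ 90.4 -18.    8.7]
```

View pics/w18.png

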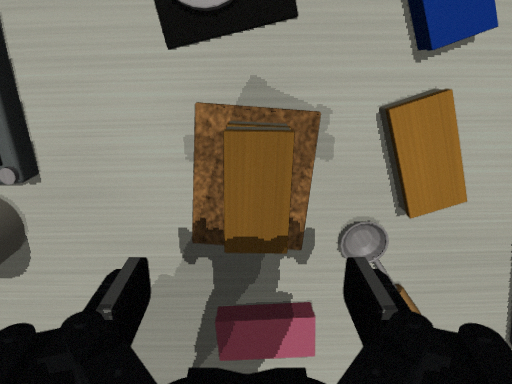

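```bash
python3 - <<'E'
from h import *
p=camera_params('wrist')
L=np.array([(224,130),(294,129),(288,251),(226,252)],np.float32);print(rect(p,L,60))
E
python3 -m handwheel '1 20 -6 4 0.026 0 0;1 25 -6 4 0 0 0;1 25 -4 0 0 0 0;1 15 0 0 0 0 0;1 5 0 0 0 0 0;1 0 0 0 0 0 0'; python3 -c "
from h import *
go([434,-274,15],87.6)"
```

```text
(436.0, -274.8, 112.0, 56.3, -1.1)
clock: 29.2
eef_pos: [443.6, -260.9, 79.0]
tool_rot: [-2.507, 1.56, 2.183]
force: [0.4, 0.7, 0.3]
width: 85.4
t 29.2 pos [ 443.6 -260.9   79. ] jaw -91.3 w 85.4 F [0.4 0.7 0.3] q [ 0.53  0.64 -0.08  2.    0.08  0.52 -1.2 ]
 dworld [ -9.6 -13.1 -64. ] shift now [63.9 -8.9 13.9] turn [ 0.019 -0.009  0.006] shift after turn [64.  -9.  13.5]
```

```bash
python3 -m handwheel '1 5 -4 7 0 0 0;1 8 -4 7 0 0 0;1 8 0 0 0 0 0;1 0 0 0 0 0 0'; python3 -c "
from h import *
go([435.5,-274.6,15],87.9)"
```

```text
clock: 29.6
eef_pos: [436.9, -275.5, 58.4]
tool_rot: [-2.826, 1.564, 1.866]
force: [0.0, -0.1, -0.6]
width: 85.8
t 29.6 pos [ 436.9 -275.5   58.4] jaw -91.2 w 85.8 F [ 0.  -0.1 -0.6] q [ 0.56  0.67 -0.08  2.01  0.09  0.47 -1.17]
 dworld [ -1.4   0.9 -43.4] shift now [43.4 -1.3 -0.6] turn [ 0.016 -0.007  0.002] shift after turn [43.4 -1.4 -0.8]
```

```bash
python3 -m handwheel '1 12 -1 0 0 0 0;1 12 0 0 0 0 0;1 10 0 0 0 0 0;1 5 0 0 0 0 0;1 2 0 0 0 0 0;1 0 0 0 0 0 0'; python3 -c "
from h import *
go([435.5,-274.6,15],87.9)"
```

```text
clock: 30.2
eef_pos: [435.6, -275.0, 13.2]
tool_rot: [-2.78, 1.563, 1.911]
force: [-0.4, 0.1, 0.1]
width: 85.5
t 30.2 pos [ 435.6 -275.    13.2] jaw -91.2 w 85.5 F [-0.4  0.1  0.1] q [ 0.55  0.75 -0.06  2.03  0.1   0.37 -1.18]
 dworld [-0.1  0.4  1.8] shift now [-1.8 -0.1 -0.4] turn [ 0.016 -0.008  0.003] shift after turn [-1.8 -0.1 -0.4]
```

```bash
python3 -m handwheel '-1 -1.5 0 0 0 0 0;-1 0 0 0 0 0 0;-1 0 0 0 0 0 0;-1 0 0 0 0 0 0;-1 0 0 0 0 0 0'; python3 -c "
from h import *
go([435.5,-274.6,15],87.9)"; python3 -m handwheel '-1 -10 0 0 0 0 0;-1 -25 0 0 0 0 0;-1 -40 0 0 0 0 0;-1 -35 0 0 0 0 0;-1 0 0 0 0 0 0'
python3 - <<'E'
from h import *
go([530.5,15,100],93)
grab('wrist','w19')
E
```

```text
clock: 30.7
eef_pos: [436.5, -275.4, 16.1]
tool_rot: [-3.04, 1.564, 1.651]
force: [0.0, 0.5, -1.2]
width: 54.8
t 30.7 pos [ 436.5 -275.4   16.1] jaw -91.2 w 54.8 F [ 0.   0.5 -1.2] q [ 0.55  0.75 -0.06  2.03  0.1   0.37 -1.18]
 dworld [-1.   0.8 -1.1] shift now [ 1.1 -1.1 -0.8] turn [ 0.016 -0.006  0.001] shift after turn [ 1.1 -1.1 -0.8]
clock: 31.2
eef_pos: [435.9, -275.7, 131.1]
tool_rot: [-2.783, 1.563, 1.909]
force: [0.3, -0.2, -1.1]
width: 54.8
t 31.2 pos [ 435.9 -275.7  131.1] jaw -91.2 w 54.8 F [ 0.3 -0.2 -1.1] q [ 0.58  0.55 -0.1   1.96  0.08  0.64 -1.16]
 dworld [ 94.6 290.7 -31.1] shift now [  33.1   88.8 -292.3] turn [-0.073 -0.008  0.003] shift after turn [  31.1  109.7 -285.3]
```

View pics/w19.png

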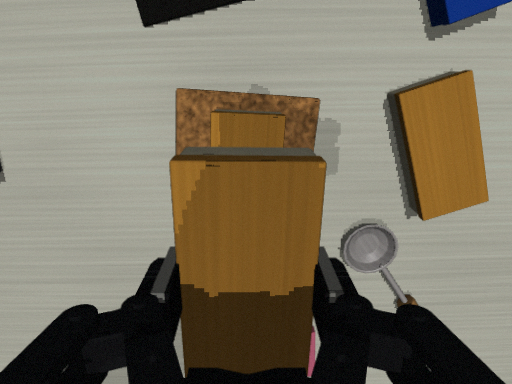

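```bash
python3 -m handwheel '-1 0 10 -25 -0.035 0 0;-1 0 16 -40 -0.038 0 0;-1 0 17 -45 0 0 0;-1 0 17 -45 0 0 0;-1 0 17 -45 0 0 0;-1 0 15 -40 0 0 0;-1 0 11 -28 0 0 0;-1 0 5 -14 0 0 0;-1 0 0 0 0 0 0;-1 0 0 0 0 0 0'
python3 - <<'E'
from h import *
go([530.5,15,63],93)
E
```

```text
clock: 32.25
eef_pos: [527.1, 20.3, 122.3]
tool_rot: [-2.003, 1.548, 2.761]
force: [-0.3, -0.8, 0.4]
width: 54.8
t 32.2 pos [527.1  20.3 122.3] jaw -87.1 w 54.8 F [-0.3 -0.8  0.4] q [-0.03  0.58 -0.08  1.92  0.06  0.66 -1.66]
 dworld [  3.4  -5.3 -59.3] shift now [59.2  4.4  6. ] turn [-0.001 -0.009  0.02 ] shift after turn [59.3  3.1  5.4]
```

```bash
python3 -m handwheel '-1 8 3 5 0 -0.009 0.02;-1 8 0 0 0 0 0;-1 0 0 0 0 0 0'
python3 - <<'E'
from h import *
go([530.5,15,63],93)
E
```

```text
clock: 32.55
eef_pos: [528.0, 10.6, 104.5]
tool_rot: [-1.111, 1.566, -2.636]
force: [-0.3, 0.7, -1.4]
width: 55.0
t 32.5 pos [528.   10.6 104.5] jaw -87.4 w 55.0 F [-0.3  0.7 -1.4] q [-0.03  0.61 -0.07  1.95  0.07  0.59 -1.67]
 dworld [  2.5   4.4 -41.5] shift now [41.5  2.9 -4.3] turn [-0.007  0.002  0.004] shift after turn [41.5  2.7 -4.2]
```

```bash
python3 -m handwheel '-1 8 3 -4 0 0 0;-1 8 0 0 0 0 0;-1 8 0 0 0 0 0;-1 0 0 0 0 0 0'
python3 - <<'E'
from h import *
go([530.5,15,63],93)
E
```

```text
clock: 32.95
eef_pos: [530.6, 13.0, 78.3]
tool_rot: [-1.167, 1.565, -2.695]
force: [0.1, 1.1, -0.7]
width: 54.8
t 33.0 pos [530.6  13.   78.3] jaw -87.6 w 54.8 F [ 0.1  1.1 -0.7] q [-0.04  0.65 -0.06  1.96  0.07  0.54 -1.68]
 dworld [ -0.1   2.  -15.3] shift now [15.3  0.  -2. ] turn [-0.01   0.002  0.005] shift after turn [15.3 -0.  -2. ]
```

```bash
python3 -m handwheel '-1 5 0 -2 0 0 0;-1 5 0 0 0 0 0;-1 2 0 0 0 0 0' | sed -n '2p;4p'; for i in 1 2 3 4; do python3 -m handwheel '-1 1 0 0 0 0 0' | sed -n '2p;4p'; done
```

```text
eef_pos: [530.7, 15.3, 65.4]
force: [-0.5, -0.8, -1.1]
eef_pos: [530.7, 15.4, 64.2]
force: [0.2, -0.1, -1.8]
eef_pos: [530.8, 15.8, 63.3]
force: [-1.4, 0.2, 5.3]
eef_pos: [530.9, 15.8, 62.9]
force: [-1.9, -1.0, 6.4]
eef_pos: [530.8, 15.8, 62.7]
force: [-2.2, -0.1, 7.1]
```

Seated. Release, rise, and go back for c.

```bash
python3 -m handwheel '1 0 0 0 0 0 0;1 0 0 0 0 0 0;1 0 0 0 0 0 0;1 -10 0 0 0 0 0;1 -20 0 0 0 0 0;1 -40 0 0 0 0 0;1 -40 0 0 0 0 0;1 0 0 0 0 0 0'
python3 - <<'E'
from h import *
im,p=grab('wrist','w20')
for c in blobs(gold2(im),300): print(cv2.boundingRect(c),rect(p,c,108))
go([434.5,-273,100],87)
E
```

```text
clock: 34.45
eef_pos: [531.8, 15.9, 178.7]
tool_rot: [-1.079, 1.567, -2.607]
force: [0.3, 0.4, 1.0]
width: 85.2
(423, 190, 89, 123) (486.7, -180.1, 102.6, 81.6, -5.2)
(206, 111, 84, 152) (532.5, 15.4, 116.4, 56.7, 2.1)
t 34.5 pos [530.2  15.7 176.6] jaw -87.6 w 85.2 F [-0.7  0.4  0. ] q [-0.03  0.5  -0.08  1.88  0.05  0.77 -1.67]
 dworld [ -95.7 -288.7  -76.6] shift now [  78.  -107.4  284.2] turn [0.095 0.002 0.007] shift after turn [ 76.6 -80.5 293.3]
```

View pics/w20.png

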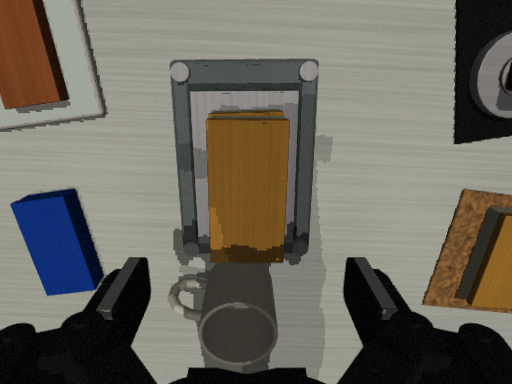

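```bash
python3 - <<'E'
from h import *
p=camera_params('wrist')
L=np.array([(171,61),(318,58),(308,253),(184,256)],np.float32);print(onplane(p,L,30).mean(0),rect(p,L,30))
E
python3 -m handwheel '1 0 -10 28 0.05 0 0;1 0 -12 42 0.045 0 0;1 0 -13 46 0 0 0;1 0 -13 46 0 0 0;1 0 -13 46 0 0 0;1 10 -11 40 0 0 0;1 15 -7 25 0 0 0;1 15 -4 14 0 0 0;1 0 0 0 0 0 0;1 0 0 0 0 0 0'
python3 - <<'E'
from h import *
go([433.5,-273,40],86.5)
E
```

```text
[529.02541241  16.58658343  30.        ] (528.8, 17.2, 189.8, 127.8, 3.1)
clock: 35.5
eef_pos: [428.5, -274.8, 130.2]
tool_rot: [-1.727, 1.554, 2.933]
force: [0.7, -0.1, 0.2]
width: 85.5
t 35.5 pos [ 428.5 -274.8  130.2] jaw -93.0 w 85.5 F [ 0.7 -0.1  0.2] q [ 0.54  0.55 -0.04  1.97  0.05  0.64 -1.16]
 dworld [  5.    1.8 -90.2] shift now [90.1  6.4 -1.8] turn [ 0.009 -0.002  0.016] shift after turn [90.2  4.9 -2.1]
```

```bash
python3 -m handwheel '1 20 2 0 0 0 0.015;1 25 2 0 0 0 0;1 25 0 0 0 0 0;1 10 0 0 0 0 0;1 0 0 0 0 0 0'
python3 - <<'E'
from h import *
go([433.5,-273,-13],86.5)
im,p=grab('wrist','w21')
E
```

```text
clock: 36.0
eef_pos: [438.2, -268.2, 50.8]
tool_rot: [2.196, 1.564, 0.583]
force: [-0.6, -0.4, 0.5]
width: 85.3
t 36.0 pos [ 438.2 -268.2   50.8] jaw -92.4 w 85.3 F [-0.6 -0.4  0.5] q [ 0.53  0.68 -0.04  2.03  0.05  0.43 -1.17]
 dworld [ -4.7  -4.8 -63.8] shift now [63.8 -4.8  5.2] turn [ 0.019 -0.004 -0.005] shift after turn [63.8 -4.4  5.1]
```

View pics/w21.png

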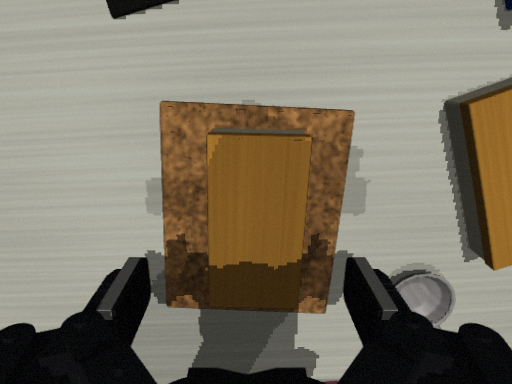

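```bash
python3 - <<'E'
from h import *
p=camera_params('wrist')
L=np.array([(207,134),(311,136),(300,310),(209,306)],np.float32);print(rect(p,L,32))
E
python3 -m handwheel '1 15 -2 3 0 0 0;1 15 -2 2 0 0 0;1 14 0 0 0 0 0;1 8 0 0 0 0 0;1 0 0 0 0 0 0'
python3 - <<'E'
from h import *
go([433.5,-273,-13],86.5)
E
```

```text
(433.7, -274.1, 113.0, 58.9, -3.5)
clock: 36.55
eef_pos: [440.9, -273.6, 4.4]
tool_rot: [1.519, 1.554, -0.09]
force: [-0.3, -0.3, -0.7]
width: 85.6
t 36.5 pos [ 440.9 -273.6    4.4] jaw -92.2 w 85.6 F [-0.3 -0.3 -0.7] q [ 0.53  0.77 -0.04  2.04  0.06  0.32 -1.16]
 dworld [ -7.4   0.6 -17.4] shift now [17.3 -7.7 -0.3] turn [ 0.023  0.001 -0.017] shift after turn [17.4 -7.4 -0.1]
```

```bash
python3 -m handwheel '1 4 -5 0 0 0 -0.015;1 4 -2 0 0 0 0;1 3 0 0 0 0 0;1 0 0 0 0 0 0'
python3 - <<'E'
from h import *
go([433.5,-273,-13],86.5)
E
```

```text
clock: 36.95
eef_pos: [435.2, -273.9, -5.1]
tool_rot: [1.023, 1.566, -0.586]
force: [-0.5, 0.4, -0.6]
width: 85.2
t 37.0 pos [ 435.2 -273.9   -5.1] jaw -92.2 w 85.2 F [-0.5  0.4 -0.6] q [ 0.53  0.78 -0.03  2.05  0.07  0.31 -1.17]
 dworld [-1.7  0.9 -7.9] shift now [ 7.9 -1.8 -0.8] turn [ 0.023  0.003 -0.004] shift after turn [ 7.9 -1.7 -0.8]
```

```bash
python3 -m handwheel '1 3 -1 0 0.02 0 0;1 3 0 0 0 0 0;1 1 0 0 0 0 0'; python3 -m handwheel '-1 0 0 0 0 0 0;-1 0 0 0 0 0 0;-1 0 0 0 0 0 0;-1 0 0 0 0 0 0;-1 0 0 0 0 0 0'; python3 -c "
from h import *
go([433.5,-273,-13],86.5)"
```

```text
clock: 37.25
eef_pos: [434.4, -274.1, -12.3]
tool_rot: [1.054, 1.565, -0.576]
force: [0.7, -0.2, 0.1]
width: 85.6
clock: 37.75
eef_pos: [434.3, -274.0, -12.2]
tool_rot: [1.065, 1.565, -0.566]
force: [-0.3, 0.2, -1.6]
width: 54.8
t 37.8 pos [ 434.3 -274.   -12.2] jaw -93.4 w 54.8 F [-0.3  0.2 -1.6] q [ 0.52  0.8  -0.02  2.05  0.06  0.29 -1.18]
 dworld [-0.8  1.  -0.8] shift now [ 0.8 -0.8 -0.9] turn [ 0.001  0.003 -0.005] shift after turn [ 0.8 -0.8 -0.9]
```

```bash
python3 -m handwheel '-1 -10 0 0 0 0 0;-1 -25 0 0 0 0 0;-1 -40 0 0 0 0 0;-1 -40 0 0 0 0 0;-1 -35 0 0 0 0 0;-1 0 0 0 0 0 0'
python3 - <<'E'
from h import *
go([530.5,15.5,120],93)
grab('wrist','w22')
E
```

```text
clock: 38.35
eef_pos: [432.5, -272.9, 144.4]
tool_rot: [0.971, 1.568, -0.66]
force: [1.1, -0.3, -1.8]
width: 54.3
t 38.4 pos [ 432.5 -272.9  144.4] jaw -93.4 w 54.3 F [ 1.1 -0.3 -1.8] q [ 0.54  0.52 -0.05  1.97  0.04  0.65 -1.16]
 dworld [ 98.  288.4 -24.4] shift now [  24.1   80.6 -293.7] turn [-0.112  0.001 -0.002] shift after turn [  24.4  113.  -282.8]
```

View pics/w22.png

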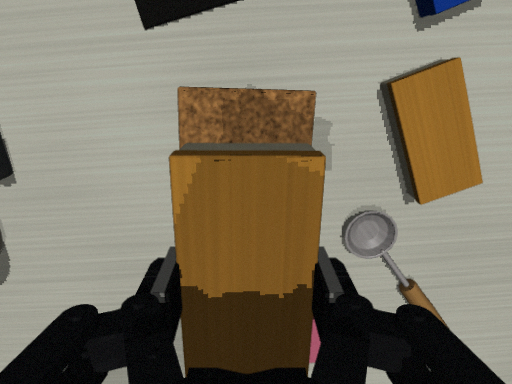

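Tin c is held and the cork is empty. Over to the stand.

```bash
python3 -m handwheel '-1 0 10 -25 -0.05 0 0;-1 0 16 -40 -0.06 0 0;-1 0 18 -45 0 0 0;-1 0 18 -45 0 0 0;-1 0 18 -45 0 0 0;-1 0 15 -40 0 0 0;-1 0 10 -26 0 0 0;-1 0 5 -13 0 0 0;-1 0 0 0 0 0 0;-1 0 0 0 0 0 0'
python3 - <<'E'
from h import *
go([530.5,15.5,91],93)
E
```

```text
clock: 39.4
eef_pos: [526.2, 19.7, 131.3]
tool_rot: [-1.614, 1.55, -3.134]
force: [-0.5, -0.8, -1.7]
width: 54.6
t 39.4 pos [526.2  19.7 131.3] jaw -87.1 w 54.6 F [-0.5 -0.8 -1.7] q [-0.06  0.57 -0.05  1.92  0.04  0.68 -1.65]
 dworld [  4.3  -4.2 -40.3] shift now [40.2  4.9  4.4] turn [-0.002 -0.001  0.021] shift after turn [40.3  4.1  4.4]
```

```bash
python3 -m handwheel '-1 5 3 2 0 0 0.02;-1 5 0 0 0 0 0;-1 0 0 0 0 0 0'
python3 - <<'E'
from h import *
go([530.5,15.5,91],93)
E
```

```text
clock: 39.7
eef_pos: [526.7, 13.2, 119.5]
tool_rot: [-1.324, 1.566, -2.849]
force: [0.9, -1.0, -1.9]
width: 54.5
t 39.7 pos [526.7  13.2 119.5] jaw -87.4 w 54.5 F [ 0.9 -1.  -1.9] q [-0.05  0.58 -0.04  1.94  0.04  0.62 -1.65]
 dworld [  3.8   2.3 -28.5] shift now [28.5  4.  -2.1] turn [-0.007  0.001  0.005] shift after turn [28.5  3.9 -2.1]
```

```bash
python3 -m handwheel '-1 7 3 -2 0 0 0;-1 7 1 0 0 0 0;-1 5 0 0 0 0 0;-1 0 0 0 0 0 0'
python3 - <<'E'
from h import *
go([530.5,15.5,91],93)
E
```

```text
clock: 40.1
eef_pos: [530.5, 13.3, 98.6]
tool_rot: [-1.259, 1.564, -2.788]
force: [-1.2, -1.1, -1.1]
width: 55.0
t 40.1 pos [530.5  13.3  98.6] jaw -87.6 w 55.0 F [-1.2 -1.1 -1.1] q [-0.05  0.62 -0.04  1.95  0.05  0.58 -1.65]
 dworld [-0.   2.2 -7.6] shift now [ 7.6  0.1 -2.2] turn [-0.01   0.002  0.006] shift after turn [ 7.6  0.1 -2.2]
```

```bash
python3 -m handwheel '-1 3 0 -2 0 0 0;-1 2 0 0 0 0 0' | sed -n '2p;4p'; for i in 1 2 3 4; do python3 -m handwheel '-1 1 0 0 0 0 0' | sed -n '2p;4p'; done
```

```text
eef_pos: [530.6, 15.6, 93.3]
force: [-0.2, 0.3, -0.9]
eef_pos: [530.6, 15.7, 92.2]
force: [0.6, -0.2, -0.9]
eef_pos: [531.1, 15.8, 91.5]
force: [-1.5, 0.2, 5.4]
eef_pos: [531.3, 15.7, 91.1]
force: [-1.8, 0.0, 5.4]
eef_pos: [531.3, 15.7, 90.8]
force: [-2.0, -0.3, 6.5]
```

```bash
python3 -m handwheel '1 0 0 0 0 0 0;1 0 0 0 0 0 0;1 0 0 0 0 0 0;1 -10 0 0 0 0 0;1 -20 0 0 0 0 0;1 -40 0 0 0 0 0;1 -30 0 0 0 0 0;1 0 0 0 0 0 0'
python3 - <<'E'
from h import *
im,p=grab('wrist','w23')
for c in blobs(gold2(im),300): print(cv2.boundingRect(c),rect(p,c,136))
go([459,-433,150],107.9)
E
```

```text
clock: 41.5
eef_pos: [531.7, 16.1, 196.3]
tool_rot: [-1.178, 1.566, -2.706]
force: [0.7, -0.9, 0.1]
width: 85.3
(417, 184, 95, 119) (498.7, -162.1, 93.2, 75.0, -5.1)
(204, 117, 88, 151) (532.0, 15.8, 111.8, 56.9, 2.2)
t 41.5 pos [530.7  16.1 194.8] jaw -87.6 w 85.5 F [-0.3  0.9  0.4] q [-0.05  0.48 -0.05  1.86  0.03  0.81 -1.64]
 dworld [ -71.7 -449.1  -44.8] shift now [ 46.3 -90.4 445.5] turn [-0.27   0.001  0.007] shift after turn [  44.8 -206.2  405.3]
```

View pics/w23.png

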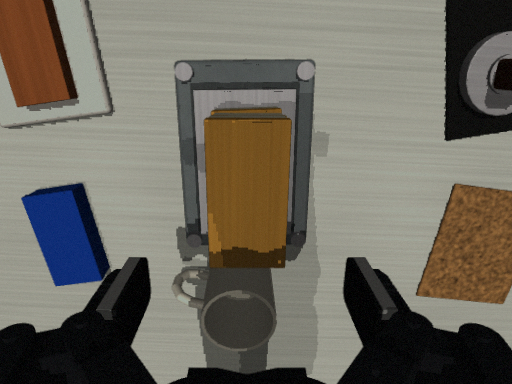

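```bash
python3 -m handwheel '1 0 -9 30 0 0 0;1 0 -9 45 0 0 0;1 0 -9 47 0 0 0;1 0 -9 47 0 0 0;1 0 -9 47 0 0 0;1 0 -9 47 0 0 0;1 0 -9 47 0 0 0;1 0 -9 47 0 0 0;1 0 -9 47 0 0 0;1 0 -9 40 0 0 0'; python3 -m handwheel '1 10 0 0 -0.09 0 0;1 10 0 0 -0.09 0 0;1 10 0 0 -0.09 0 0;1 0 0 0 0 0 0;1 0 0 0 0 0 0'
python3 - <<'E'
from h import *
go([459,-433,100],107.9)
im,p=grab('wrist','w24')
for c in blobs(gold2(im),300): print(cv2.boundingRect(c),rect(p,c,28))
E
```

```text
clock: 42.55
eef_pos: [458.3, -436.2, 186.5]
tool_rot: [-2.148, 1.552, 2.626]
force: [1.2, 0.6, 0.6]
width: 85.3
clock: 43.05
eef_pos: [449.0, -444.8, 149.6]
tool_rot: [-2.278, 1.543, 2.758]
force: [-0.6, -0.6, -0.2]
width: 85.4
t 43.0 pos [ 449.  -444.8  149.6] jaw -71.4 w 85.4 F [-0.6 -0.6 -0.2] q [ 0.79  0.68 -0.1   1.6   0.09  0.89 -0.59]
 dworld [ 10.   11.8 -49.6] shift now [49.4 14.3 -7.1] turn [ 0.012 -0.018  0.021] shift after turn [49.6 13.1 -8.1]
(187, 291, 39, 71) (271.3, -457.6, 94.5, 17.2, 35.4)
(208, 90, 70, 128) (458.4, -435.1, 111.1, 56.8, 17.8)
(0, 16, 148, 200) (437.5, -282.8, 136.6, 109.4, -5.1)
```

View pics/w24.png

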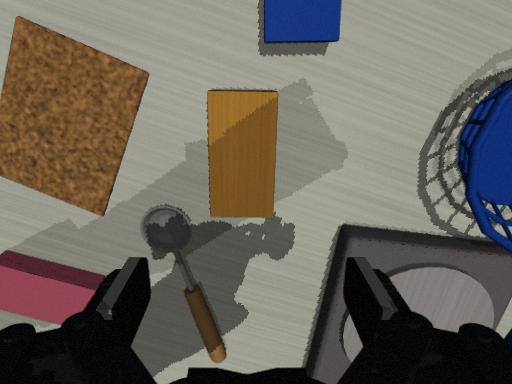

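```bash
python3 -m handwheel '1 10 7 -4 0 -0.015 0.02;1 15 6 -3 0 0 0;1 15 0 0 0 0 0;1 0 0 0 0 0 0;1 0 0 0 0 0 0'
python3 - <<'E'
from h import *
go([458.4,-435.1,60],107.8)
im,p=grab('wrist')
for c in blobs(gold2(im),300): print(cv2.boundingRect(c),rect(p,c,28))
E
```

```text
clock: 43.6
eef_pos: [461.6, -433.2, 111.5]
tool_rot: [0.759, 1.569, -0.492]
force: [0.5, -0.4, 0.3]
width: 85.1
t 43.6 pos [ 461.6 -433.2  111.5] jaw -71.7 w 85.1 F [ 0.5 -0.4  0.3] q [ 0.77  0.71 -0.1   1.66  0.09  0.77 -0.62]
 dworld [ -3.2  -1.9 -51.5] shift now [51.5 -3.7  0.7] turn [ 0.009  0.001 -0.001] shift after turn [51.5 -3.6  0.8]
(186, 336, 24, 31) (295.3, -440.4, 37.4, 13.1, 31.6)
(209, 119, 79, 127) (463.4, -433.4, 101.2, 56.8, 17.9)
(0, 40, 142, 214) (439.1, -285.6, 135.2, 103.2, -5.1)
```

```bash
python3 -m handwheel '1 25 -2 0 0 0 0;1 30 -1 0 0 0 0;1 25 0 0 0 0 0;1 15 0 0 0 0 0;1 8 0 0 0 0 0;1 0 0 0 0 0 0'
python3 - <<'E'
from h import *
go([458.7,-434.5,-17],107.8)
E
```

```text
clock: 44.25
eef_pos: [463.7, -439.2, 12.3]
tool_rot: [0.506, 1.555, -0.747]
force: [0.5, -0.4, -0.2]
width: 85.3
t 44.2 pos [ 463.7 -439.2   12.3] jaw -71.8 w 85.3 F [ 0.5 -0.4 -0.2] q [ 0.76  0.85 -0.08  1.7   0.11  0.58 -0.64]
 dworld [ -5.    4.7 -29.3] shift now [29.2 -3.4 -6.4] turn [ 0.007  0.013 -0.007] shift after turn [29.3 -3.3 -6. ]
```

```bash
python3 -m handwheel '1 10 -3 -6 0 0 0;1 8 0 0 0 0 0;1 5 0 0 0 0 0;1 2 0 0 0 0 0'
python3 - <<'E'
from h import *
go([458.7,-434.5,-16.5],107.8)
E
```

```text
clock: 44.65
eef_pos: [462.5, -437.6, -9.5]
tool_rot: [0.514, 1.547, -0.74]
force: [0.8, 0.4, -0.4]
width: 85.2
t 44.6 pos [ 462.5 -437.6   -9.5] jaw -71.8 w 85.2 F [ 0.8  0.4 -0.4] q [ 0.76  0.88 -0.08  1.72  0.12  0.52 -0.65]
 dworld [-3.8  3.1 -7. ] shift now [ 6.9 -2.7 -4.3] turn [ 0.006  0.02  -0.012] shift after turn [ 7.  -2.6 -4.1]
```

```bash
python3 -m handwheel '1 0 -2 -2 0 0.02 -0.012;1 2 0 0 0 0 0;1 0 0 0 0 0 0'
python3 - <<'E'
from h import *
go([458.7,-434.5,-16.5],107.8)
E
```

```text
clock: 44.95
eef_pos: [461.1, -437.4, -10.8]
tool_rot: [0.302, 1.568, -0.952]
force: [-0.5, -0.3, 1.0]
width: 85.2
t 45.0 pos [ 461.1 -437.4  -10.8] jaw -71.8 w 85.2 F [-0.5 -0.3  1. ] q [ 0.76  0.89 -0.08  1.7   0.12  0.55 -0.64]
 dworld [-2.4  2.9 -5.7] shift now [ 5.7 -1.4 -3.5] turn [ 0.006  0.002 -0.001] shift after turn [ 5.7 -1.4 -3.5]
```

```bash
python3 -m handwheel '1 3 -1.5 -3 0 0 0;1 2 0 0 0 0 0;-1 0 0 0 0 0 0;-1 0 0 0 0 0 0;-1 0 0 0 0 0 0;-1 0 0 0 0 0 0;-1 0 0 0 0 0 0'; python3 -c "
from h import *
go([458.7,-434.5,-16.5],107.8)"; python3 -m handwheel '-1 -10 0 0 0 0 0;-1 -25 0 0 0 0 0;-1 -40 0 0 0 0 0;-1 -45 0 0 0 0 0;-1 -45 0 0 0 0 0;-1 -15 0 0 0 0 0;-1 0 0 0 0 0 0;-1 0 0 0 0 0 0'
python3 - <<'E'
from h import *
go([530.5,15.5,160],93)
grab('wrist','w25')
E
```

```text
clock: 45.65
eef_pos: [458.9, -435.1, -15.5]
tool_rot: [0.385, 1.566, -0.869]
force: [0.5, -0.4, 0.1]
width: 54.4
t 45.6 pos [ 458.9 -435.1  -15.5] jaw -71.8 w 54.4 F [ 0.5 -0.4  0.1] q [ 0.76  0.89 -0.08  1.71  0.12  0.53 -0.64]
 dworld [-0.2  0.6 -1. ] shift now [ 1.  -0.  -0.6] turn [ 0.006  0.004 -0.002] shift after turn [ 1.  -0.  -0.6]
clock: 46.45
eef_pos: [457.3, -433.4, 173.1]
tool_rot: [0.225, 1.569, -1.028]
force: [-0.0, -0.5, -0.8]
width: 54.9
t 46.5 pos [ 457.3 -433.4  173.1] jaw -71.8 w 54.9 F [-0.  -0.5 -0.8] q [ 0.78  0.64 -0.11  1.61  0.08  0.89 -0.61]
 dworld [ 73.2 448.9 -13.1] shift now [  12.5  209.6 -403.6] turn [ 0.265  0.002 -0.001] shift after turn [  13.1   96.6 -444.4]
```

View pics/w25.png

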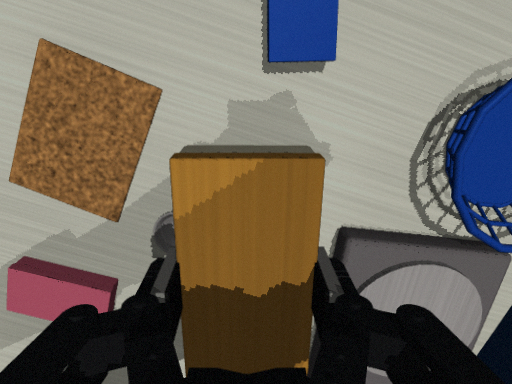

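```bash
python3 -m handwheel '-1 0 0 0 0.09 0 0;-1 0 0 0 0.09 0 0;-1 0 5 -20 0.085 0 0;-1 0 9 -40 0 0 0;-1 0 10 -46 0 0 0;-1 0 10 -46 0 0 0;-1 0 10 -46 0 0 0;-1 0 10 -46 0 0 0;-1 0 10 -46 0 0 0;-1 0 10 -46 0 0 0'
python3 - <<'E'
from h import *
go([530.5,15.5,150],93)
E
```

```text
clock: 47.5
eef_pos: [505.8, -88.4, 154.9]
tool_rot: [-1.831, 1.541, 2.905]
force: [0.5, 0.6, -2.5]
width: 54.2
t 47.5 pos [505.8 -88.4 154.9] jaw -88.7 w 54.2 F [ 0.5  0.6 -2.5] q [ 0.13  0.52 -0.02  1.92  0.01  0.73 -1.44]
 dworld [ 24.7 103.9  -4.9] shift now [   4.9   27.3 -103.2] turn [-0.029 -0.008  0.029] shift after turn [   4.9   30.1 -102.4]
```

```bash
python3 -m handwheel '-1 -4 10 -38 0 0 0;-1 -4 9 -33 -0.02 0 0.02;-1 0 6 -18 0 0 0;-1 0 3 -8 0 0 0;-1 0 0 0 0 0 0;-1 0 0 0 0 0 0'
python3 - <<'E'
from h import *
go([530.5,15.5,120.5],93)
E
```

```text
clock: 48.1
eef_pos: [525.6, 22.4, 154.7]
tool_rot: [-2.018, 1.543, 2.753]
force: [0.3, 0.1, -1.3]
width: 54.8
t 48.1 pos [525.6  22.4 154.7] jaw -86.7 w 54.8 F [ 0.3  0.1 -1.3] q [-0.07  0.54 -0.03  1.89  0.    0.74 -1.61]
 dworld [  4.9  -6.9 -34.2] shift now [34.   5.3  7.5] turn [ 0.006 -0.012  0.025] shift after turn [34.2  4.5  7.1]
```

```bash
python3 -m handwheel '-1 2 4 4 0 -0.01 0.025;-1 2 0 0 0 0 0;-1 0 0 0 0 0 0'
python3 - <<'E'
from h import *
go([530.5,15.5,120.5],93)
E
```

```text
clock: 48.4
eef_pos: [528.4, 13.1, 149.2]
tool_rot: [-1.342, 1.568, -2.862]
force: [0.2, 0.2, -0.6]
width: 54.4
t 48.4 pos [528.4  13.1 149.2] jaw -87.1 w 54.4 F [ 0.2  0.2 -0.6] q [-0.07  0.54 -0.02  1.92  0.02  0.69 -1.61]
 dworld [  2.1   2.4 -28.7] shift now [28.7  2.3 -2.3] turn [-0.002  0.001  0.003] shift after turn [28.7  2.2 -2.3]
```

```bash
python3 -m handwheel '-1 7 2 -2 0 0 0;-1 7 0 0 0 0 0;-1 4 0 0 0 0 0;-1 2 0 0 0 0 0;-1 0 0 0 0 0 0'
python3 - <<'E'
from h import *
go([530.5,15.5,120.5],93)
E
```

```text
clock: 48.9
eef_pos: [530.0, 13.4, 126.9]
tool_rot: [-1.374, 1.566, -2.898]
force: [-0.2, -0.0, -0.6]
width: 54.7
t 48.9 pos [530.   13.4 126.9] jaw -87.3 w 54.7 F [-0.2 -0.  -0.6] q [-0.07  0.57 -0.02  1.93  0.02  0.65 -1.62]
 dworld [ 0.5  2.1 -6.4] shift now [ 6.4  0.6 -2.1] turn [-0.005  0.001  0.005] shift after turn [ 6.4  0.6 -2.1]
```

```bash
python3 -m handwheel '-1 3 0 -2 0 0 0;-1 1 0 0 0 0 0' | sed -n '2p;4p'; for i in 1 2 3 4 5; do python3 -m handwheel '-1 1 0 0 0 0 0' | sed -n '2p;4p'; done
```

```text
eef_pos: [530.0, 15.8, 122.8]
force: [0.4, 0.3, -1.1]
eef_pos: [530.1, 15.9, 121.8]
force: [0.3, -0.6, -0.7]
eef_pos: [530.2, 16.0, 120.8]
force: [-0.2, -1.0, -1.5]
eef_pos: [530.7, 16.0, 120.1]
force: [0.5, 0.7, 4.1]
eef_pos: [530.9, 16.0, 119.6]
force: [-1.3, -0.7, 4.1]
eef_pos: [531.0, 16.0, 119.1]
force: [-1.4, 0.2, 5.0]
```

```bash
python3 -m handwheel '1 0 0 0 0 0 0;1 0 0 0 0 0 0;1 0 0 0 0 0 0;1 -10 0 0 0 0 0;1 -20 0 0 0 0 0;1 -30 0 0 0 0 0;1 -30 0 0 0 0 0;1 0 0 0 0 0 0'
python3 - <<'E'
from h import *
im,p=grab('wrist','w26')
for c in blobs(gold2(im),300): print(cv2.boundingRect(c),rect(p,c,164))
a,_=grab('side'); A=cv2.resize(a[120:260,190:310],None,fx=3.3,fy=3.3); cv2.imwrite('pics/s26.png',A)
go([640,-240,170])
E
```

```text
clock: 50.4
eef_pos: [530.9, 16.0, 213.5]
tool_rot: [-1.353, 1.567, -2.876]
force: [-0.1, -0.5, 0.4]
width: 85.5
(410, 180, 102, 116) (509.0, -145.5, 84.6, 68.0, -5.2)
(202, 113, 91, 164) (532.7, 16.0, 116.3, 56.8, 2.6)
t 50.5 pos [528.5  15.9 210.3] jaw -87.2 w 85.5 F [-0.1 -0.3  0.2] q [-0.07  0.46 -0.02  1.84  0.01  0.85 -1.62]
 dworld [ 111.5 -255.9  -40.3] shift now [ 39.6  99.4 260.9] turn [-0.     0.001  0.009] shift after turn [ 40.3  99.  261. ]
```

View pics/w26.png

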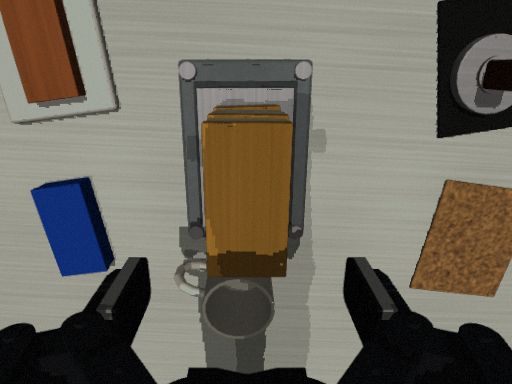

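View pics/s26.png

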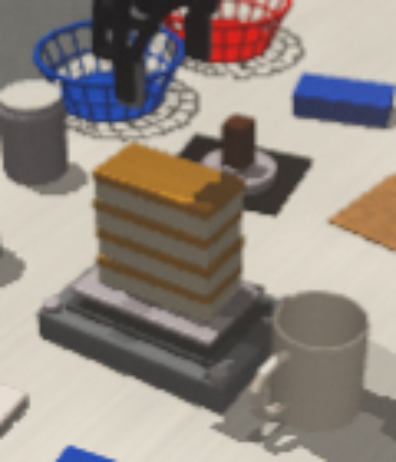

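```bash
python3 -m handwheel '1 0 10 25 0 0 0;1 0 16 42 0 0 0;1 0 17 45 0 0 0;1 10 17 45 0 0 0;1 15 17 45 0 0 0;1 15 12 32 0 0 0;1 0 8 20 0 0 0;1 0 0 0 0 0 0;1 0 0 0 0 0 0'
python3 - <<'E'
from h import *
go([640,-240,160])
im,p=grab('wrist','w27')
E
```

```text
clock: 51.4
eef_pos: [633.2, -236.6, 154.7]
tool_rot: [-1.78, 1.541, 2.987]
force: [-0.3, 0.6, 0.0]
width: 85.3
t 51.4 pos [ 633.2 -236.6  154.7] jaw -86.9 w 85.3 F [-0.3  0.6  0. ] q [ 0.32  0.74 -0.    1.46  0.01  0.98 -1.21]
 dworld [ 6.8 -3.4  5.3] shift now [-5.5  6.4  3.8] turn [ 0.    -0.006  0.029] shift after turn [-5.3  6.6  3.8]
```

View pics/w27.png

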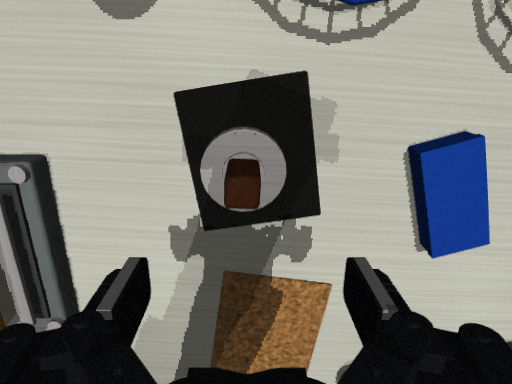

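Run:
```python
from h import *
im=cv2.imread('pics/w27.png');p=camera_params('wrist')
cv2.imwrite('pics/w27z.png',cv2.resize(im[115:230,190:300],None,fx=5,fy=5,interpolation=cv2.INTER_CUBIC))
L=np.array([(175,93),(307,71),(320,213),(204,230)],np.float32);print('mat',onplane(p,L,4).mean(0),rect(p,L,4))
h=cv2.cvtColor(im,cv2.COLOR_BGR2HSV)
m=cv2.inRange(h,(0,0,90),(180,80,255));m[:115]=0;m[225:]=0;m[:,:195]=0;m[:,300:]=0
for c in blobs(m,500): print(cv2.boundingRect(c),cv2.contourArea(c))
for hh in(18,):
  e=np.array([(201,170),(286,170),(243.5,127),(243.5,212)]);print(onplane(p,e,hh).round(1))
```

```text
mat [ 636.81898033 -240.41427531    4.        ] (636.6, -240.1, 137.5, 118.6, 12.0)
(200, 128, 86, 81) 3609.5
[[ 625.6 -194.7   18. ]
 [ 630.  -272.1   18. ]
 [ 667.  -231.4   18. ]
 [ 585.9 -235.6   18. ]]
```

View pics/w27z.png

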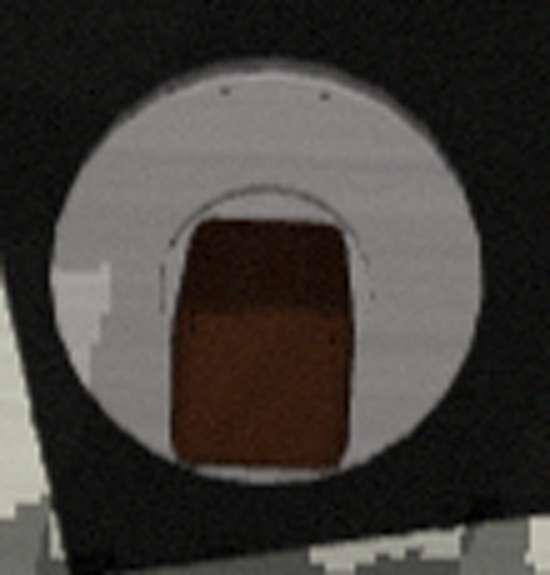

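Run:
```python
from h import *
p=camera_params('wrist')
z=lambda L:np.array([(190+a/5,115+b/5) for a,b in L],np.float32)
P=z([(176,312),(353,312),(345,466),(176,464)]);w=onplane(p,P,72);print(w.round(1),w.mean(0),rect(p,P,72))
P=z([(197,222),(345,222)]);print(onplane(p,P,18))
th=[(52,278),(482,278),(267,72),(267,482)];w=onplane(p,z(th),18);print(w[:2].mean(0),w[2:].mean(0))
```

```text
[[ 638.3 -219.8   72. ]
 [ 639.8 -246.5   72. ]
 [ 614.4 -246.9   72. ]
 [ 613.3 -220.6   72. ]] [ 626.44719209 -233.46622573   72.        ] (626.5, -233.5, 26.9, 25.3, -87.5)
[[ 637.08421505 -220.23126704   18.        ]
 [ 638.56663589 -246.86897676   18.        ]]
[ 627.22679961 -233.33926511   18.        ] [ 625.70757991 -233.44789311   18.        ]
```

```bash
python3 -m handwheel '1 0 -5 -3 0 -0.006 0.029;1 0 0 0 0 0 0;1 0 0 0 0 0 0'
python3 - <<'E'
from h import *
go([626.5,-233.4,60])
E
```

```text
clock: 51.75
eef_pos: [627.5, -229.0, 154.9]
tool_rot: [-2.741, 1.568, 2.031]
force: [0.5, -1.0, 0.8]
width: 84.9
t 51.8 pos [ 627.5 -229.   154.9] jaw -86.6 w 84.9 F [ 0.5 -1.   0.8] q [ 0.32  0.71 -0.01  1.51  0.01  0.92 -1.21]
 dworld [ -1.   -4.4 -94.9] shift now [94.9 -1.2  4.6] turn [ 0.    -0.002  0.001] shift after turn [94.9 -1.3  4.3]
```

```bash
python3 -m handwheel '1 10 -1 4 0 0 0;1 20 0 0 0 0 0;1 25 0 0 0 0 0;1 20 0 0 0 0 0;1 10 0 0 0 0 0;1 0 0 0 0 0 0'
python3 - <<'E'
from h import *
go([626.5,-233.4,6])
E
```

```text
clock: 52.35
eef_pos: [629.5, -231.5, 66.5]
tool_rot: [2.302, 1.568, 0.796]
force: [0.5, 0.3, -0.2]
width: 85.3
t 52.4 pos [ 629.5 -231.5   66.5] jaw -86.3 w 85.3 F [ 0.5  0.3 -0.2] q [ 0.32  0.82 -0.01  1.57  0.01  0.75 -1.2 ]
 dworld [ -3.   -1.9 -60.5] shift now [60.5 -3.3  1.8] turn [-0.    -0.002 -0.002] shift after turn [60.5 -3.2  1.7]
```

```bash
python3 -m handwheel '1 15 -2 1 0 0 0;1 15 -1 0 0 0 0;1 12 0 0 0 0 0;1 7 0 0 0 0 0;1 3 0 0 0 0 0;1 0 0 0 0 0 0'
python3 - <<'E'
from h import *
go([626.5,-233.4,6])
grab('wrist','w28')
E
```

```text
clock: 52.95
eef_pos: [627.9, -233.3, 11.4]
tool_rot: [1.694, 1.567, 0.187]
force: [-0.4, -0.4, 0.9]
width: 85.6
t 53.0 pos [ 627.9 -233.3   11.4] jaw -86.3 w 85.6 F [-0.4 -0.4  0.9] q [ 0.32  0.89 -0.01  1.59  0.01  0.65 -1.2 ]
 dworld [-1.4 -0.1 -5.4] shift now [ 5.4 -1.4 -0. ] turn [-0.    -0.001 -0.004] shift after turn [ 5.4 -1.4 -0. ]
```

View pics/w28.png

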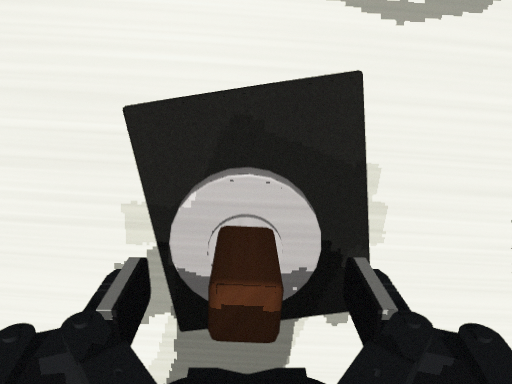

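```bash
python3 -m handwheel '1 3 -1 0 0 0 0;-1 0 0 0 0 0 0;-1 0 0 0 0 0 0;-1 0 0 0 0 0 0;-1 0 0 0 0 0 0;-1 0 0 0 0 0 0;-1 0 0 0 0 0 0;-1 0 0 0 0 0 0'; python3 -c "
from h import *
go([626.5,-233.4,6])"; python3 -m handwheel '-1 -5 0 0 0 0 0;-1 -10 0 0 0 0 0;-1 -20 0 0 0 0 0;-1 0 0 0 0 0 0'
python3 - <<'E'
from h import *
go([530.5,15.5,200],93)
grab('wrist','w29')
a,_=grab('side'); cv2.imwrite('pics/s29.png',cv2.resize(a[70:260,180:350],None,fx=3,fy=3))
E
```

```text
clock: 53.8
eef_pos: [628.8, -233.8, 10.7]
tool_rot: [1.453, 1.562, -0.053]
force: [0.4, -0.2, 0.9]
width: 27.5
t 53.8 pos [ 628.8 -233.8   10.7] jaw -86.3 w 27.5 F [ 0.4 -0.2  0.9] q [ 0.32  0.89 -0.01  1.6   0.01  0.64 -1.2 ]
 dworld [-2.3  0.4 -4.7] shift now [ 4.7 -2.3 -0.6] turn [ 0.     0.001 -0.008] shift after turn [ 4.7 -2.2 -0.6]
clock: 54.2
eef_pos: [626.9, -233.4, 46.2]
tool_rot: [1.627, 1.566, 0.121]
force: [0.7, -0.0, -2.1]
width: 27.4
t 54.2 pos [ 626.9 -233.4   46.2] jaw -86.3 w 27.4 F [ 0.7 -0.  -2.1] q [ 0.32  0.84 -0.01  1.59  0.01  0.71 -1.2 ]
 dworld [-96.4 248.9 153.8] shift now [-154.1  -79.4 -254.6] turn [ 0.012 -0.    -0.005] shift after turn [-153.8  -83.3 -253.6]
```

View pics/w29.png

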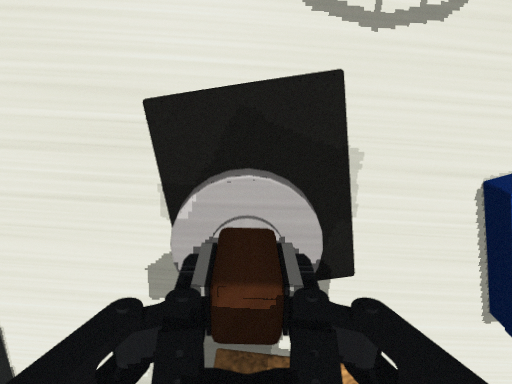

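View pics/s29.png

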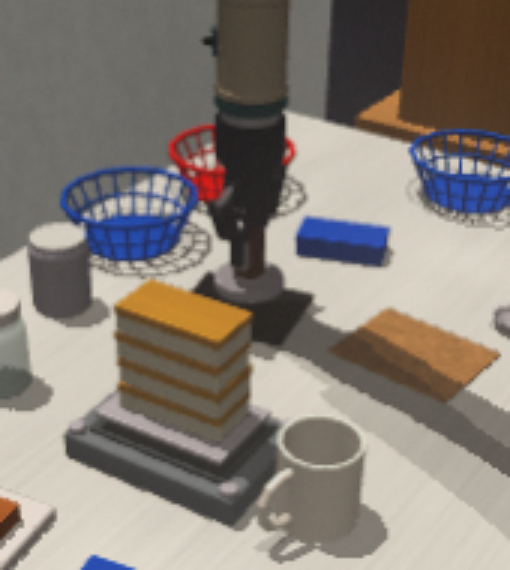

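```bash
python3 -m handwheel '-1 -30 0 0 0 0 0;-1 -40 0 0 0 0 0;-1 -40 0 0 0 0 0;-1 -40 0 0 0 0 0;-1 -25 0 0 0 0 0;-1 0 -8 -22 0 0 0;-1 0 -13 -38 0 0 0;-1 0 -14 -42 0 0 0;-1 0 -14 -42 0 0 0;-1 0 -14 -42 0 0 0'
python3 - <<'E'
from h import *
go([531,15.5,205],93)
E
```

```text
clock: 55.3
eef_pos: [543.7, -53.8, 215.6]
tool_rot: [-1.715, 1.556, 3.049]
force: [1.2, 0.7, -2.4]
width: 27.5
t 55.3 pos [543.7 -53.8 215.6] jaw -87.1 w 27.5 F [ 1.2  0.7 -2.4] q [ 0.06  0.48 -0.02  1.79  0.01  0.89 -1.48]
 dworld [-12.7  69.3 -10.6] shift now [ 10.9  -8.9 -69.8] turn [-0.001 -0.002  0.015] shift after turn [ 10.6  -9.  -69.8]
```

```bash
python3 -m handwheel '-1 0 -4 -35 0 0 0;-1 0 -2 -20 0 0 0;-1 0 -1 -9 0 0 0;-1 0 0 0 0 0 0;-1 0 0 0 0 0 0'
python3 - <<'E'
from h import *
go([531,15.5,190],93)
grab('wrist','w30')
a,_=grab('side'); cv2.imwrite('pics/s30.png',cv2.resize(a[70:260,180:350],None,fx=3,fy=3))
E
```

```text
clock: 55.8
eef_pos: [527.2, 18.8, 212.9]
tool_rot: [-1.796, 1.547, 2.977]
force: [0.5, -0.1, -1.5]
width: 27.1
t 55.8 pos [527.2  18.8 212.9] jaw -86.5 w 27.1 F [ 0.5 -0.1 -1.5] q [-0.07  0.46 -0.03  1.83  0.01  0.88 -1.61]
 dworld [  3.8  -3.3 -22.9] shift now [22.8  4.2  3.7] turn [ 0.009 -0.005  0.023] shift after turn [22.9  3.7  3.5]
```

View pics/w30.png

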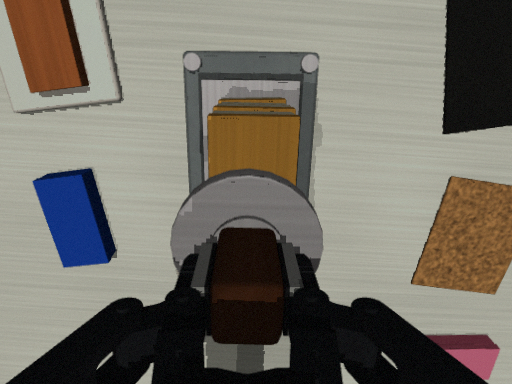

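View pics/s30.png

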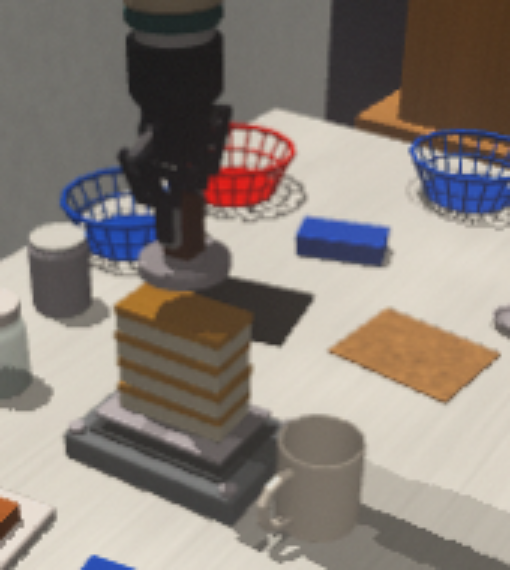

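```bash
python3 -m handwheel '-1 2 3 0 0 -0.004 0.028;-1 0 0 0 0 0 0;-1 0 0 0 0 0 0'
python3 - <<'E'
from h import *
go([531,15.5,185],93)
E
```

```text
clock: 56.2
eef_pos: [531.2, 13.9, 210.6]
tool_rot: [1.467, 1.565, -0.051]
force: [-0.2, -0.1, -2.6]
width: 27.7
t 56.2 pos [531.2  13.9 210.6] jaw -86.9 w 27.7 F [-0.2 -0.1 -2.6] q [-0.06  0.45 -0.02  1.85  0.01  0.83 -1.61]
 dworld [ -0.2   1.6 -25.6] shift now [25.6 -0.2 -1.6] turn [ 0.001  0.001 -0.005] shift after turn [25.6 -0.1 -1.6]
```

```bash
python3 -m handwheel '-1 8 -1 -1.5 0 0 0;-1 8 0 0 0 0 0;-1 6 0 0 0 0 0;-1 4 0 0 0 0 0;-1 0 0 0 0 0 0'
python3 - <<'E'
from h import *
go([531,15.5,172],93)
E
```

```text
clock: 56.7
eef_pos: [530.2, 13.9, 181.7]
tool_rot: [1.301, 1.567, -0.219]
force: [-0.4, -0.5, -3.2]
width: 27.2
t 56.7 pos [530.2  13.9 181.7] jaw -87.1 w 27.2 F [-0.4 -0.5 -3.2] q [-0.06  0.49 -0.02  1.88  0.02  0.76 -1.62]
 dworld [ 0.8  1.6 -9.7] shift now [ 9.7  0.8 -1.6] turn [-0.001  0.001 -0.003] shift after turn [ 9.7  0.9 -1.5]
```

```bash
python3 -m handwheel '-1 4 0.5 -1.5 0 0 0;-1 3 0 0 0 0 0;-1 2 0 0 0 0 0' | sed -n '2,4p'; for i in 1 2 3 4 5; do python3 -m handwheel '-1 2 0 0 0 0 0' | sed -n '2,4p'; done
```

```text
eef_pos: [531.2, 15.8, 172.2]
tool_rot: [1.378, 1.566, -0.141]
force: [0.2, -0.0, -2.7]
eef_pos: [531.4, 16.0, 170.2]
tool_rot: [1.422, 1.566, -0.097]
force: [0.8, 0.6, 2.0]
eef_pos: [531.8, 16.2, 168.7]
tool_rot: [1.472, 1.565, -0.047]
force: [-0.6, -0.1, 3.2]
eef_pos: [532.0, 16.2, 167.2]
tool_rot: [1.492, 1.564, -0.028]
force: [-2.4, 0.2, 5.3]
eef_pos: [532.1, 16.2, 165.7]
tool_rot: [1.5, 1.564, -0.019]
force: [-3.1, -0.7, 6.1]
eef_pos: [532.1, 16.2, 164.3]
tool_rot: [1.505, 1.564, -0.014]
force: [-1.5, -0.2, 7.2]
```

```bash
for i in 1 2 3 4; do python3 -m handwheel '-1 2 0 0 0 0 0' | sed -n '2,4p'; done
```

```text
eef_pos: [532.2, 16.2, 163.0]
tool_rot: [1.516, 1.563, -0.003]
force: [-1.8, 0.1, 8.0]
eef_pos: [532.2, 16.2, 161.9]
tool_rot: [1.529, 1.563, 0.009]
force: [-3.1, -0.9, 9.4]
eef_pos: [532.2, 16.3, 160.8]
tool_rot: [1.537, 1.563, 0.018]
force: [-2.7, 0.4, 10.9]
eef_pos: [532.3, 16.3, 159.9]
tool_rot: [1.544, 1.562, 0.024]
force: [-2.1, 0.2, 12.1]
```

```bash
for i in 1 2 ; do python3 -m handwheel '-1 2 0 0 0 0 0' | sed -n '2,4p'; done
python3 - <<'E'
from h import *
go([531,15.5,172],93)
a,_=grab('side'); cv2.imwrite('pics/s31.png',cv2.resize(a[90:260,180:350],None,fx=3.4,fy=3.4))
E
```

```text
eef_pos: [532.3, 16.3, 159.1]
tool_rot: [1.55, 1.562, 0.03]
force: [-1.8, -0.5, 13.3]
eef_pos: [532.3, 16.3, 158.4]
tool_rot: [1.558, 1.561, 0.038]
force: [-3.4, -0.7, 12.5]
t 58.1 pos [532.3  16.3 158.4] jaw -87.1 w 27.2 F [-3.4 -0.7 12.5] q [-0.07  0.52 -0.02  1.91  0.02  0.7  -1.62]
 dworld [-1.3 -0.8 13.6] shift now [-13.6  -1.2   0.8] turn [-0.002  0.    -0.01 ] shift after turn [-13.6  -1.4   0.8]
```

View pics/s31.png

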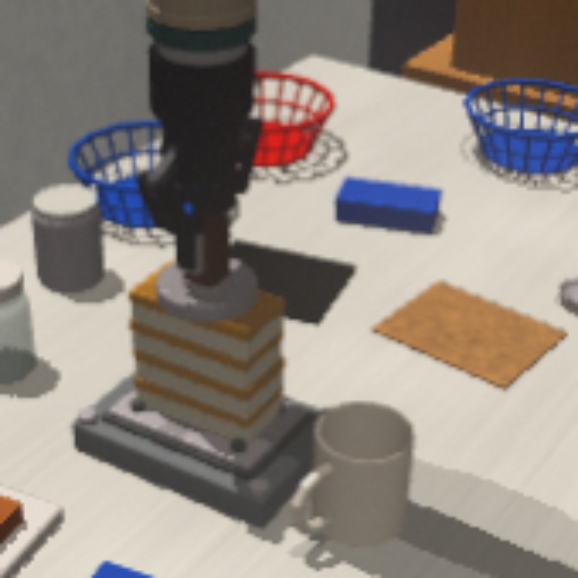

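```bash
for i in 1 2 3 4; do python3 -m handwheel '-1 3 0 0 0 0 0' | sed -n '2,4p'; done
```

```text
eef_pos: [533.9, 16.3, 158.0]
tool_rot: [1.565, 1.557, 0.044]
force: [-4.1, -0.7, 28.2]
eef_pos: [535.7, 16.3, 157.9]
tool_rot: [1.578, 1.553, 0.056]
force: [-4.3, -0.3, 24.1]
eef_pos: [537.3, 16.3, 157.8]
tool_rot: [1.591, 1.549, 0.067]
force: [-3.2, 0.3, 20.6]
eef_pos: [538.7, 16.3, 157.7]
tool_rot: [1.603, 1.545, 0.077]
force: [-3.4, 0.2, 20.2]
```

```bash
python3 -m handwheel '-1 2 -2 0 0 0 -0.01;-1 2 -2 0 0 0 -0.01'
python3 - <<'E'
from h import *
go([531,15.5,172],93)
a,_=grab('side'); b,_=grab('wrist','w32')
cv2.imwrite('pics/s32.png',cv2.resize(a[130:260,180:320],None,fx=5,fy=4.5,interpolation=cv2.INTER_CUBIC))
E
```

```text
clock: 58.75
eef_pos: [538.8, 16.2, 158.2]
tool_rot: [1.655, 1.555, 0.128]
force: [-0.5, 0.1, 12.3]
width: 27.5
t 58.8 pos [538.8  16.2 158.2] jaw -87.5 w 27.5 F [-0.5  0.1 12.3] q [-0.07  0.53 -0.02  1.9   0.02  0.7  -1.62]
 dworld [-7.8 -0.7 13.8] shift now [-13.9  -7.6   0.4] turn [-0.009 -0.001 -0.016] shift after turn [-13.8  -7.8   0.3]
```

View pics/s32.png

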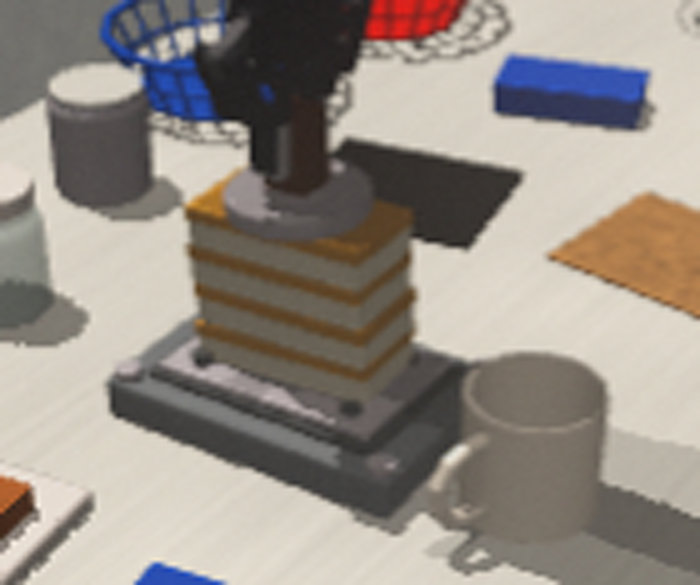

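View pics/w32.png

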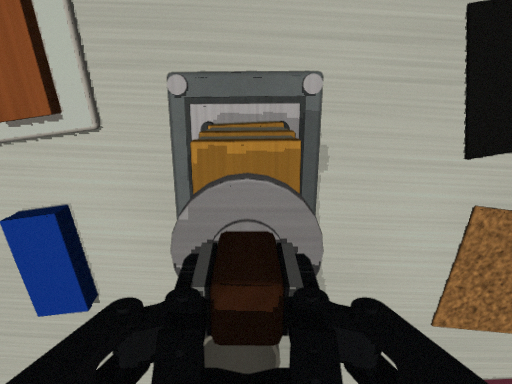

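```bash
python3 -m handwheel '-1 -5 0 0 0 0 0;-1 -8 0 0 0 0 0;-1 -12 0 0 0 0 0;-1 -10 0 0 0 0 0;-1 0 0 0 0 0 0'
python3 - <<'E'
from h import *
go([531,15.5,185],93)
a,_=grab('side'); b,_=grab('wrist','w33')
cv2.imwrite('pics/s33.png',cv2.resize(a[130:260,180:320],None,fx=5,fy=4.5,interpolation=cv2.INTER_CUBIC))
E
```

```text
clock: 59.35
eef_pos: [539.3, 15.9, 196.3]
tool_rot: [1.638, 1.552, 0.11]
force: [0.4, -0.4, -2.6]
width: 27.3
t 59.4 pos [539.3  15.9 196.3] jaw -87.6 w 27.3 F [ 0.4 -0.4 -2.6] q [-0.07  0.48 -0.02  1.86  0.01  0.79 -1.62]
 dworld [ -8.3  -0.4 -11.3] shift now [11.2 -8.5  0.1] turn [-0.01  -0.001 -0.019] shift after turn [11.3 -8.3 -0. ]
```

View pics/s33.png

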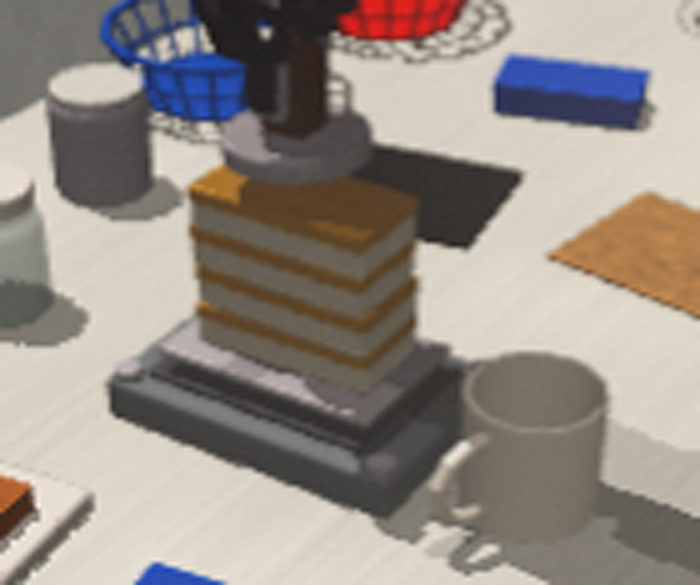

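View pics/w33.png

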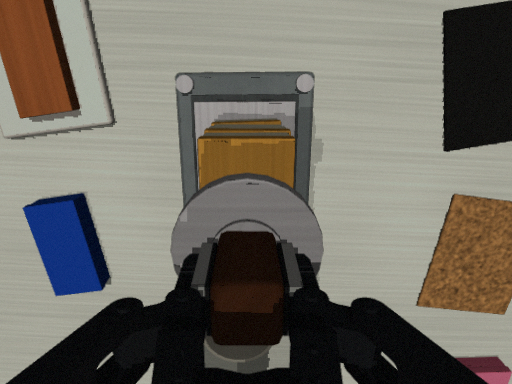

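```bash
python3 -m handwheel '-1 0 -4 0 0 0 -0.015;-1 0 -3 0 0 0 0;-1 0 0 0 0 0 0;-1 0 0 0 0 0 0'
python3 - <<'E'
from h import *
go([530,15.5,180],93)
E
```

```text
clock: 59.85
eef_pos: [529.4, 15.5, 193.2]
tool_rot: [-1.894, 1.567, 2.861]
force: [0.3, 0.4, -2.9]
width: 27.4
t 59.9 pos [529.4  15.5 193.2] jaw -87.5 w 27.4 F [ 0.3  0.4 -2.9] q [-0.07  0.48 -0.02  1.87  0.01  0.8  -1.62]
 dworld [  0.6  -0.  -13.2] shift now [13.2  0.7  0.1] turn [-0.009 -0.001  0.003] shift after turn [13.2  0.6  0. ]
```

```bash
python3 -m handwheel '-1 6 0 0 0 0 0;-1 6 0 0 0 0 0;-1 4 0 0 0 0 0;-1 3 0 0 0 0 0' | sed -n '2,4p'; for i in 1 2 3; do python3 -m handwheel '-1 4 0 0 0 0 0;-1 4 0 0 0 0 0' | sed -n '2,4p'; done
```

```text
eef_pos: [529.3, 15.5, 172.4]
tool_rot: [-1.873, 1.567, 2.882]
force: [-0.1, -0.2, -3.5]
eef_pos: [532.7, 15.7, 165.5]
tool_rot: [1.9, 1.567, 0.372]
force: [0.7, -0.4, 6.8]
eef_pos: [535.4, 15.7, 159.7]
tool_rot: [1.703, 1.561, 0.175]
force: [-3.7, 0.3, 10.8]
eef_pos: [538.1, 15.9, 157.2]
tool_rot: [1.663, 1.555, 0.135]
force: [-5.3, -0.2, 39.6]
```

```bash
for i in 1 2 3; do python3 -m handwheel '-1 2 -1 0 0 0 -0.004;-1 2 -1 0 0 0 -0.004' | sed -n '2,4p'; done
```

```text
eef_pos: [538.1, 15.9, 157.8]
tool_rot: [1.695, 1.557, 0.166]
force: [-2.0, 0.1, 11.5]
eef_pos: [538.3, 15.9, 157.6]
tool_rot: [1.727, 1.559, 0.197]
force: [-1.7, 0.3, 12.1]
eef_pos: [538.7, 15.9, 157.5]
tool_rot: [1.772, 1.561, 0.242]
force: [-2.3, 0.3, 15.0]
```

```bash
for i in 1 2; do python3 -m handwheel '-1 3 -1 0 0 0 -0.004;-1 3 -1 0 0 0 -0.004' | sed -n '2,4p'; done
python3 - <<'E'
from h import *
a,_=grab('side')
cv2.imwrite('pics/s34.png',cv2.resize(a[130:260,180:320],None,fx=5,fy=4.5,interpolation=cv2.INTER_CUBIC))
E
```

```text
eef_pos: [539.5, 15.9, 157.3]
tool_rot: [1.812, 1.562, 0.281]
force: [-4.3, -0.0, 24.8]
eef_pos: [539.6, 15.9, 157.3]
tool_rot: [1.896, 1.564, 0.365]
force: [-4.3, -1.4, 22.2]
```

View pics/s34.png

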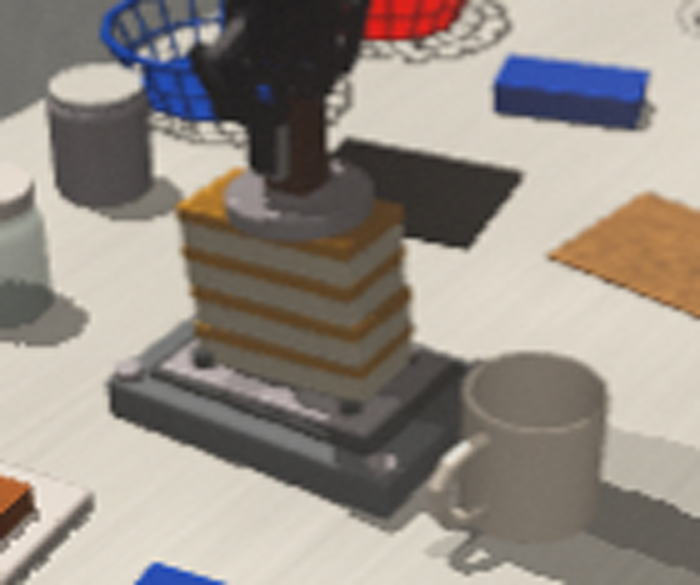

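```bash
python3 -m handwheel '-1 -6 0 0 0 0 0;-1 -8 0 0 0 0 0;-1 -12 0 0 0 0 0;-1 -20 0 0 0 0 0;-1 -20 0 0 0 0 0;-1 0 0 0 0 0 0'
python3 - <<'E'
from h import *
go([636,-239,220],93)
b,_=grab('wrist','w35');a,_=grab('side')
cv2.imwrite('pics/s35.png',cv2.resize(a[130:260,180:320],None,fx=5,fy=4.5,interpolation=cv2.INTER_CUBIC))
E
```

```text
clock: 62.5
eef_pos: [536.6, 15.6, 225.6]
tool_rot: [2.363, 1.568, 0.832]
force: [0.7, -0.5, -2.5]
width: 27.5
t 62.5 pos [536.6  15.6 225.6] jaw -87.7 w 27.5 F [ 0.7 -0.5 -2.5] q [-0.07  0.44 -0.02  1.81  0.01  0.88 -1.62]
 dworld [  99.4 -254.6   -5.6] shift now [  5.2  89.2 258.4] turn [-0.013 -0.002 -0.002] shift after turn [  5.6  85.9 259.5]
```

View pics/s35.png

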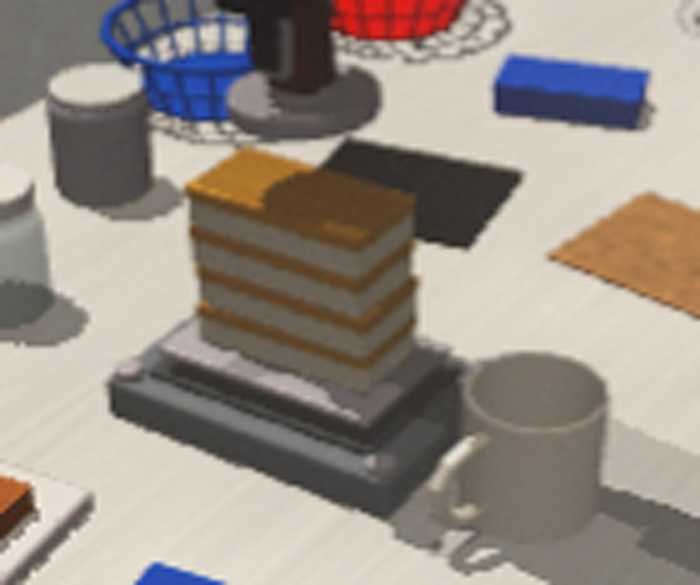

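View pics/w35.png

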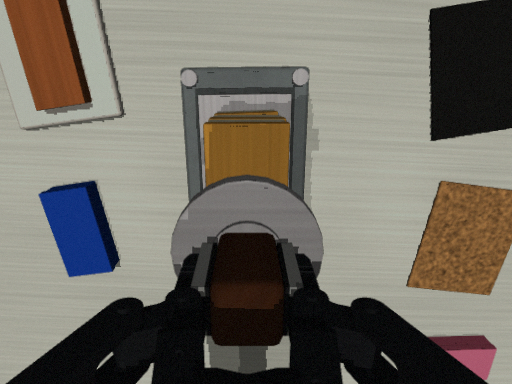

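```bash
python3 -m handwheel '-1 8 -4 0 0 0 0;-1 12 -4 0 0 0 0;-1 12 0 0 0 0 0;-1 8 0 0 0 0 0;-1 4 0 0 0 0 0;-1 0 0 0 0 0 0'
python3 - <<'E'
from h import *
go([529,15.5,175],93)
E
```

```text
clock: 63.2
eef_pos: [522.0, 15.0, 170.6]
tool_rot: [-1.729, 1.559, 3.023]
force: [0.3, -0.1, 4.2]
width: 27.5
t 63.2 pos [522.   15.  170.6] jaw -87.7 w 27.5 F [ 0.3 -0.1  4.2] q [-0.07  0.5  -0.02  1.9   0.01  0.75 -1.62]
 dworld [7.  0.5 4.4] shift now [-4.5  6.9 -0.2] turn [-0.012 -0.002  0.011] shift after turn [-4.4  7.  -0.1]
```

```bash
python3 -m handwheel '-1 -6 0 0 0 0 0;-1 -2 5 0 0 0 0.01;-1 0 0 0 0 0 0;-1 0 0 0 0 0 0'
python3 - <<'E'
from h import *
go([529,15.5,172],93)
E
```

```text
clock: 63.6
eef_pos: [527.4, 15.3, 179.6]
tool_rot: [-2.7, 1.569, 2.053]
force: [0.1, 0.8, -3.0]
width: 27.2
t 63.6 pos [527.4  15.3 179.6] jaw -87.7 w 27.2 F [ 0.1  0.8 -3. ] q [-0.07  0.49 -0.02  1.89  0.01  0.76 -1.62]
 dworld [ 1.6  0.2 -7.6] shift now [ 7.6  1.7 -0.2] turn [-0.012 -0.002  0.001] shift after turn [ 7.6  1.7 -0.2]
```

```bash
python3 -m handwheel '-1 3 0 0 0 0 0;-1 3 0 0 0 0 0;-1 3 -0.5 0 0 0 0;-1 3 -1 0 0 0 -0.003;-1 3 -1 0 0 0 -0.003' | sed -n '2,4p'; for i in 1 2 3; do python3 -m handwheel '-1 4 -1 0 0 0 -0.004' | sed -n '2,4p'; done
```

```text
eef_pos: [529.2, 15.4, 166.2]
tool_rot: [2.178, 1.567, 0.647]
force: [1.4, -0.8, 7.1]
eef_pos: [530.5, 15.4, 163.5]
tool_rot: [2.061, 1.566, 0.53]
force: [0.7, -0.5, 8.4]
eef_pos: [532.1, 15.5, 160.9]
tool_rot: [1.957, 1.565, 0.426]
force: [1.7, -0.3, 10.6]
eef_pos: [533.9, 15.5, 158.6]
tool_rot: [1.864, 1.563, 0.333]
force: [-0.3, 0.8, 11.5]
```

```bash
for i in 1 2 3 4 5 6; do python3 -m handwheel '-1 2.5 -2 0 0 0 -0.004' | sed -n '2,4p'; done
python3 - <<'E'
from h import *
a,_=grab('side')
cv2.imwrite('pics/s36.png',cv2.resize(a[130:260,180:320],None,fx=5,fy=4.5,interpolation=cv2.INTER_CUBIC))
E
```

```text
eef_pos: [534.5, 15.5, 157.8]
tool_rot: [1.824, 1.561, 0.293]
force: [-0.6, 0.3, 13.0]
eef_pos: [535.1, 15.5, 157.6]
tool_rot: [1.793, 1.56, 0.261]
force: [-1.8, 0.5, 21.7]
eef_pos: [535.2, 15.5, 157.7]
tool_rot: [1.787, 1.559, 0.255]
force: [-3.3, -0.6, 20.1]
eef_pos: [535.1, 15.5, 157.7]
tool_rot: [1.784, 1.559, 0.253]
force: [-2.2, -0.5, 18.1]
eef_pos: [534.9, 15.5, 157.7]
tool_rot: [1.783, 1.558, 0.251]
force: [-3.0, -0.8, 18.0]
eef_pos: [534.9, 15.5, 157.7]
tool_rot: [1.78, 1.557, 0.248]
force: [-2.0, -0.7, 18.4]
```

View pics/s36.png

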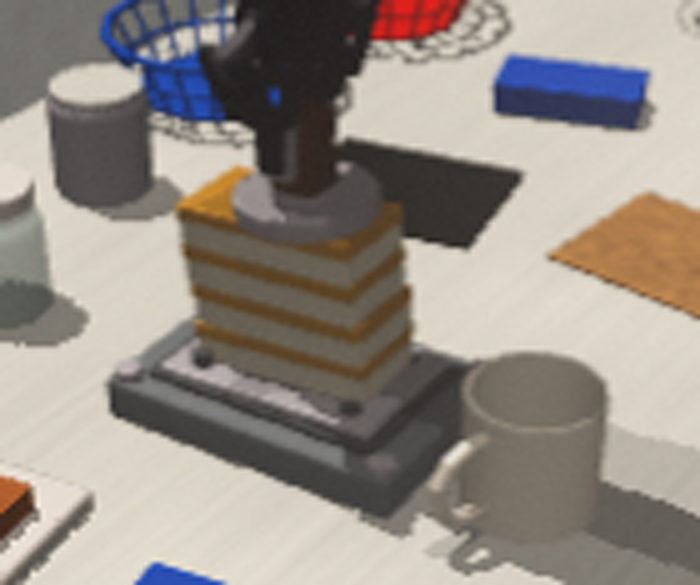

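```bash
python3 -m handwheel '-1 -5 0 0 0 0 0;-1 -6 0 0 0 0 0;-1 -12 0 0 0 0 0;-1 -25 0 0 0 0 0;-1 -25 0 0 0 0 0;-1 0 0 0 0 0 0'
python3 - <<'E'
from h import *
go([636,-239,220],93)
a,_=grab('side')
cv2.imwrite('pics/s37.png',cv2.resize(a[130:260,180:320],None,fx=5,fy=4.5,interpolation=cv2.INTER_CUBIC))
E
```

```text
clock: 65.65
eef_pos: [529.6, 15.1, 231.7]
tool_rot: [2.231, 1.567, 0.7]
force: [1.1, 0.4, -2.4]
width: 27.5
t 65.7 pos [529.6  15.1 231.7] jaw -87.8 w 27.5 F [ 1.1  0.4 -2.4] q [-0.06  0.43 -0.02  1.83  0.01  0.89 -1.62]
 dworld [ 106.4 -254.1  -11.7] shift now [ 11.4  96.3 258. ] turn [-0.013 -0.003 -0.003] shift after turn [ 11.7  92.9 259.3]
```

View pics/s37.png

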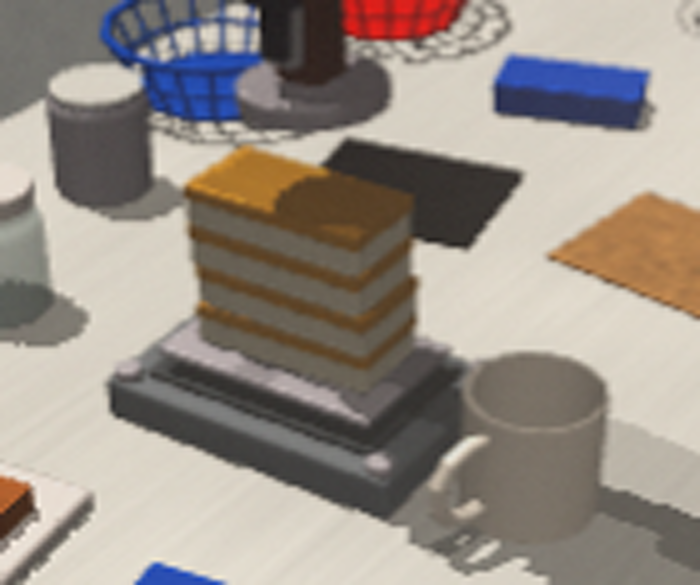

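```bash
python3 -m handwheel '-1 0 8 22 0 0 0;-1 0 14 38 0 0 0;-1 0 16 43 0 0 0;-1 0 16 43 0 0 0;-1 0 16 43 0 0 0;-1 0 13 36 0 0 0;-1 0 8 22 0 0 0;-1 0 4 11 0 0 0;-1 0 0 0 0 0 0;-1 0 0 0 0 0 0'
python3 - <<'E'
from h import *
go([638,-240,100])
grab('wrist','w38')
E
```

```text
clock: 66.7
eef_pos: [625.1, -241.0, 203.7]
tool_rot: [-1.965, 1.532, 2.795]
force: [-0.5, 1.5, -3.0]
width: 27.4
t 66.7 pos [ 625.1 -241.   203.7] jaw -87.3 w 27.4 F [-0.5  1.5 -3. ] q [ 0.33  0.69  0.    1.41 -0.    1.08 -1.2 ]
 dworld [  12.9    1.  -103.7] shift now [103.2  16.6   1.1] turn [ 0.    -0.015  0.036] shift after turn [103.7  12.9  -0.4]
```

View pics/w38.png

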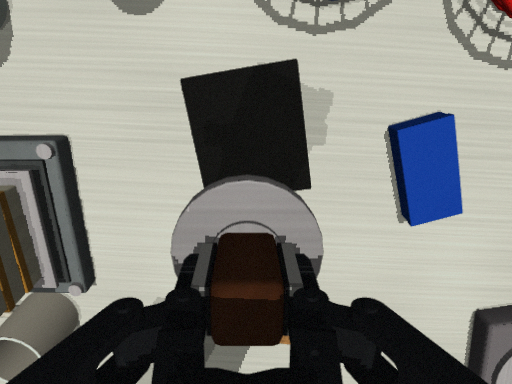

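Tamper still held; mat clear at (182–310, 60–190). Level the tool and descend.

```bash
python3 -m handwheel '-1 10 8 0 0 -0.014 0.035;-1 20 0 0 0 0 0;-1 25 0 0 0 0 0;-1 25 0 0 0 0 0;-1 10 0 0 0 0 0;-1 0 0 0 0 0 0'
python3 - <<'E'
from h import *
go([638,-240,14])
E
```

```text
clock: 67.35
eef_pos: [634.0, -226.1, 113.8]
tool_rot: [2.635, 1.563, 1.126]
force: [0.2, 0.3, -2.8]
width: 27.1
t 67.3 pos [ 634.  -226.1  113.8] jaw -86.4 w 27.1 F [ 0.2  0.3 -2.8] q [ 0.31  0.76 -0.01  1.53  0.    0.84 -1.21]
 dworld [  4.  -13.9 -99.8] shift now [99.7  2.7 14.8] turn [-0.    -0.006 -0.004] shift after turn [99.8  3.1 14.2]
```

```bash
python3 -m handwheel '-1 15 1 7 0 0 0;-1 20 1 7 0 0 0;-1 20 0 0 0 0 0;-1 15 0 0 0 0 0;-1 8 0 0 0 0 0;-1 4 0 0 0 0 0;-1 0 0 0 0 0 0'
python3 - <<'E'
from h import *
go([638,-240,14])
E
```

```text
clock: 68.05
eef_pos: [640.5, -242.5, 28.4]
tool_rot: [1.907, 1.561, 0.399]
force: [0.0, 0.6, -2.6]
width: 27.4
t 68.0 pos [ 640.5 -242.5   28.4] jaw -86.4 w 27.4 F [ 0.   0.6 -2.6] q [ 0.33  0.88 -0.01  1.55  0.    0.7  -1.19]
 dworld [ -2.5   2.5 -14.4] shift now [14.4 -2.5 -2.6] turn [-0.    -0.003 -0.009] shift after turn [14.4 -2.3 -2.6]
```

```bash
python3 -m handwheel '-1 6 -2 -2 0 0 0;-1 5 0 0 0 0 0;-1 3 0 0 0 0 0' | sed -n '2,4p'; for i in 1 2 3 4 5; do python3 -m handwheel '-1 1 0 0 0 0 0' | sed -n '2p;4p'; done
```

```text
eef_pos: [640.0, -240.9, 15.5]
tool_rot: [1.712, 1.558, 0.203]
force: [0.4, -0.2, -2.9]
eef_pos: [640.0, -240.7, 14.3]
force: [0.3, -0.8, -3.1]
eef_pos: [640.3, -240.7, 13.5]
force: [-0.3, -0.3, -2.3]
eef_pos: [640.5, -240.7, 12.6]
force: [0.4, -1.4, -2.6]
eef_pos: [640.5, -240.8, 12.1]
force: [-2.6, 1.7, 6.2]
eef_pos: [640.5, -240.8, 12.0]
force: [-4.1, 2.1, 8.0]
```

```bash
python3 -m handwheel '1 0 0 0 0 0 0;1 0 0 0 0 0 0;1 0 0 0 0 0 0;1 0 0 0 0 0 0;1 -15 0 0 0 0 0;1 -30 0 0 0 0 0;1 -40 0 0 0 0 0;1 -40 0 0 0 0 0;1 -30 0 0 0 0 0;1 0 0 0 0 0 0'
python3 - <<'E'
from h import *
go([530,15,260],93)
b,p=grab('wrist','w39')
E
```

```text
clock: 69.85
eef_pos: [639.9, -241.8, 178.3]
tool_rot: [1.541, 1.552, 0.033]
force: [0.5, -0.2, 0.2]
width: 84.9
t 69.8 pos [ 639.9 -241.8  178.3] jaw -86.4 w 84.9 F [ 0.5 -0.2  0.2] q [ 0.33  0.7  -0.01  1.46 -0.    0.96 -1.19]
 dworld [-109.9  256.8   81.7] shift now [ -83.6  -92.  -263.2] turn [ 0.01   0.    -0.019] shift after turn [ -81.7  -96.3 -262.2]
```

View pics/w39.png

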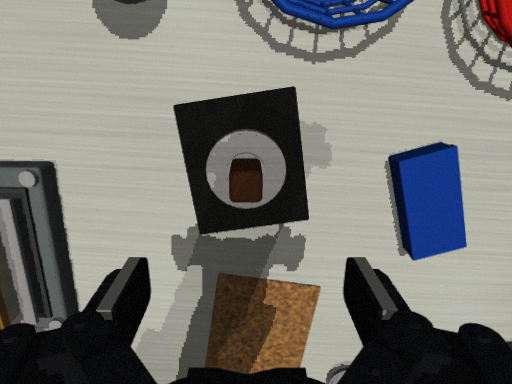

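```bash
python3 -m handwheel '1 -20 -8 -22 0 0 0;1 -25 -14 -38 0 0 0;1 -25 -14 -38 0 0 0;1 -15 -16 -43 0 0 0;1 0 -16 -43 0 0 0;1 0 -14 -38 0 0 0;1 0 -9 -25 0 0 0;1 0 -4 -12 0 0 -0.01;1 0 0 0 0 0 0;1 0 0 0 0 0 0'
python3 - <<'E'
from h import *
go([530,15,260],93)
im,p=grab('wrist','w40')
for c in blobs(gold2(im),300): print(cv2.boundingRect(c),rect(p,c,164))
cv2.imwrite('pics/w40z.png',cv2.resize(im[40:290,150:340],None,fx=4,fy=2.4,interpolation=cv2.INTER_CUBIC))
a,_=grab('side','s40'); grab('top','t40')
E
```

```text
clock: 70.9
eef_pos: [516.9, 18.0, 256.4]
tool_rot: [-1.705, 1.563, 3.067]
force: [0.3, 0.3, 0.6]
width: 85.5
t 70.9 pos [516.9  18.  256.4] jaw -86.6 w 85.5 F [0.3 0.3 0.6] q [-0.07  0.39 -0.03  1.81  0.01  0.95 -1.61]
 dworld [13.1 -3.   3.6] shift now [-3.7 12.9  3.8] turn [ 0.007 -0.001  0.008] shift after turn [-3.6 12.9  3.7]
(399, 161, 113, 110) (495.9, -157.1, 91.4, 73.3, -5.2)
(214, 86, 79, 141) (535.3, 15.5, 111.4, 56.8, 2.6)
```

View pics/w40z.png

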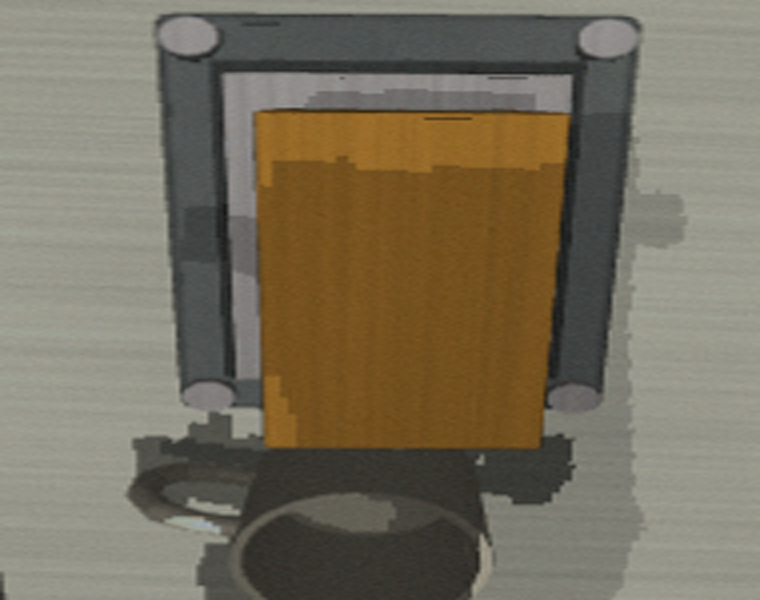

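View pics/s40.png

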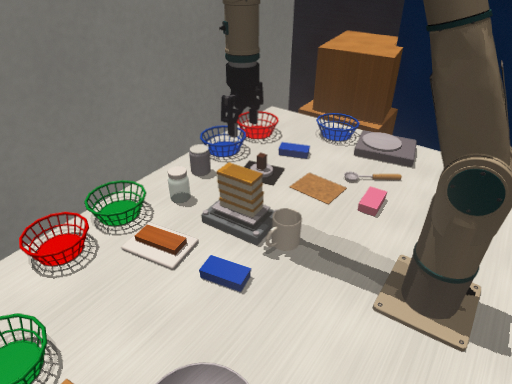

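Run:
```python
from h import *
p=camera_params('wrist')
z=lambda L:np.array([(150+a/4,40+b/2.4) for a,b in L],np.float32)
P=z([(157,15),(640,18),(602,408),(182,405)]);print(onplane(p,P,30).mean(0),rect(p,P,30))
w=onplane(p,z([(220,72),(580,75)]),52);print(w,w.mean(0))
im=cv2.imread('pics/t40.png');pt=camera_params('top')
for c in blobs(gold(im),100):
  x=cv2.boundingRect(c)
  if 200<x[0]<300: print(x,rect(pt,c,164))
```

```text
[531.59790806  15.88728859  30.        ] (531.7, 15.5, 186.4, 129.3, 2.6)
[[598.68186018  64.61687006  52.        ]
 [602.72047717 -26.9654041   52.        ]] [600.70116867  18.82573298  52.        ]
```

Run:
```python
from h import *
print(ctrl.finish_job())
```

```text
the job is handed in; nothing more can be done
None
```

The job is handed in at about 71 s of the 210 s allowed; no verdict is reported. The spacer board lies flat in the middle of the chopping board. Tins a, b and c and the one loose gold tin are in one stack on the stand, and the tamper is upright near the middle of its mat. The blue and pink look-alikes, the jar and the mug were left alone.

**Last checks**
- **Stack:** the top tin is about 4 mm off the stand's centre along x and under 1 mm along y, square within about 1°. The plate is back up. I did not measure the lower tins again after pressing, but they looked straight.
- **Board and tamper:** the board measured within about 2 mm of the chopping board's centre when I laid it down. I judged the tamper by eye after letting go of it. It had slipped slightly in the grip, by roughly 0.03 rad.

**What disagreed or went wrong**
- **Fingertips:** they sit about 30 mm higher than the stated tool offset. The first grasp closed on nothing, and I corrected for this by touching the top tin.
- **Stand position:** the camera estimates of the stand's y position varied by about 5 mm.
- **Pressing:** the tool drifted several millimetres in +x under load, so I pressed three times.
    - In the first and third presses the plate held at its stop for about half a second, at roughly 12 to 28 N.
    - In the second and third presses the stack leaned about 0.04 rad, close to the 0.05 limit, and sprang back straight. In the first the lean was about 0.01 rad.
    - I could only judge plate travel and tilt from tool height, force and pictures, since neither can be read directly.

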